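# Sort washed bottles from stoppers on a drain grate

### The job

Fit the drain grate into the sorting box: hook its bare edge under the box's retaining lip, then lower the plate-handle edge until the grate lies level in its seat. After that lift the pan's handle to tip the whole load onto the grate, so that the stoppers fall through into the box, and swing the empty pan back down level. Finally put every bottle into the steel tray, with the grate still in place, all stoppers in the box below it, and the other things on the bench left alone.

Things in the scene. Friction and masses are not known exactly. Their poses are not given: they have to be found in the camera images.
- sorter: White plastic sorting box, fixed. Origin: centre of its underside; z up, +x the far side (with the lip), the tipping pan hangs on the -y side. Catch box open at the top, inside x -104..104, y -99..95 mm, floor at z 8. Near (-x) wall top z 82, +y wall and far side z 125, -y wall z 100.
- seat (a point): Centre of the grate's seat (sorter 0, 0, 70 mm): here the grate's origin belongs, axes parallel to the sorter's. The grate rests on ledges along the near (14 mm wide) and far (20 mm) inside walls, tops at this height; play about 4 mm each way in x, 5 to 9 mm in y.
- lip (a point): Middle of the lower front edge of the retaining lip (sorter 84, 0, 89 mm). The lip is a solid block along the whole far side, from this face 20 mm back to the far wall (x = 104) and from z 89 up to z 125; between it and the far ledge is a slot 19 mm high and 20 mm deep.
- grate: Steel drain grate, 0.2 to 0.31 kg, loose on the bench at first. 200 (x) by 180 mm (y); origin: centre of its underside. Round 12 mm bars along y at x = -52, -9, 35, 78 (gaps 31), tops at z 12, tied by a thin low rod at y = 0. Its +x edge is a bare strip 10 mm high: it goes under the lip. On the -x edge stands an upright plate, the handle: 10 mm thick, centred at x = -95, full width, top at z 55.
- pan (a joint): Angle of the tipping pan (rad): 0 level, grows as the handle end is lifted, stop at 1.25. Stiff hinge: stays where left; lifting takes up to 8 N at the handle. Aluminium pan 134 mm wide, from an open pouring edge 10 mm past the hinge (over the grate) to 145 mm out on the -y side, side walls 22 mm high. Holds bottles and stoppers at first, which slide out at about 0.6 to 0.75 rad.
- pan_hinge (a point): Point on the pan's hinge axis, midway across the pan (sorter -4, -105, 135 mm). The axis runs along the sorter's x.
- pan_grip (a point): Middle of the pan's handle: a round steel bar 12 mm thick, 110 mm long, parallel to the sorter's x, 47 mm outside the pan's end wall. With the pan level it lies 190 mm from the hinge axis towards the sorter's -y and 28 mm above it; it moves with the pan.
- bottle1: Square white sample bottle, closed, 40 to 85 g: 44 x 44 mm in section (x, z), 66 mm long along its y, with a grey cap 40 mm wide on the +y end (last 16 mm). Origin at its centre. Too big for the gaps of the grate. Two to four bottles are there; all alike.
- bottle2: Square white sample bottle, closed, 40 to 85 g: 44 x 44 mm in section (x, z), 66 mm long along its y, with a grey cap 40 mm wide on the +y end (last 16 mm). Origin at its centre. Too big for the gaps of the grate. Two to four bottles are there; all alike.
- bottle3: Square white sample bottle, closed, 40 to 85 g: 44 x 44 mm in section (x, z), 66 mm long along its y, with a grey cap 40 mm wide on the +y end (last 16 mm). Origin at its centre. Too big for the gaps of the grate. Two to four bottles are there; all alike.
- bottle4: Square white sample bottle, closed, 40 to 85 g: 44 x 44 mm in section (x, z), 66 mm long along its y, with a grey cap 40 mm wide on the +y end (last 16 mm). Origin at its centre. Too big for the gaps of the grate. Two to four bottles are there; all alike.
- stopper1: Dark rubber stopper, 15 g, slightly tapered cylinder 22 mm across and 20 mm high along z, origin at its centre. Falls through the grate. Two to five are there; all alike.
- stopper2: Dark rubber stopper, 15 g, slightly tapered cylinder 22 mm across and 20 mm high along z, origin at its centre. Falls through the grate. Two to five are there; all alike.
- stopper3: Dark rubber stopper, 15 g, slightly tapered cylinder 22 mm across and 20 mm high along z, origin at its centre. Falls through the grate. Two to five are there; all alike.
- stopper4: Dark rubber stopper, 15 g, slightly tapered cylinder 22 mm across and 20 mm high along z, origin at its centre. Falls through the grate. Two to five are there; all alike.
- stopper5: Dark rubber stopper, 15 g, slightly tapered cylinder 22 mm across and 20 mm high along z, origin at its centre. Falls through the grate. Two to five are there; all alike.
- tray: Shallow steel tray, fixed: 220 (x) by 210 mm (y) outside, 28 mm high, walls and floor 5 mm; empty at first. Origin at the centre of its underside.
- reagent: Bystander: round white bottle, green cap, 66 mm across, 115 mm tall.
- amber: Bystander: amber jar, 60 mm across, 105 mm tall.
- carton: Bystander: cardboard carton 70 x 100 x 50 mm.
- spatula: Bystander: steel spatula 170 mm long, lying.
- counter: Bystander: small grey hand counter 70 x 55 x 30 mm.
- beaker: Bystander: glass beaker 70 mm across, 90 mm tall.
There are look-alikes about, which are no part of the job. Leave any yellow look-alike of the bottle2 alone.

How it is judged (in metres and radians):
On the way, in this order (a step that is already met when the one before it is completed fails the run):
1. the grate lies level in its seat, its edge under the lip (x of grate in the frame of sorter between -0.008 and 0.008 m and y of grate in the frame of sorter between -0.011 and 0.011 m and z of grate in the frame of sorter between 0.066 and 0.0745 m and angle between grate's own z axis and vertical below 0.045 rad and angle between the x axis of grate and the x axis of sorter, either way round below 0.08 rad), for 0.3 s.
2. the pan is tipped up (beyond 0.8 rad) over the seated grate and bottles lie on the grate (z of grate in the frame of sorter between 0.066 and 0.0745 m and angle between grate's own z axis and vertical below 0.045 rad and value of joint pan above 0.8 rad and ((x of bottle1 in the frame of sorter between -0.1 and 0.1 m and y of bottle1 in the frame of sorter between -0.1 and 0.1 m and z of bottle1 in the frame of sorter between 0.08 and 0.2 m) or (x of bottle2 in the frame of sorter between -0.1 and 0.1 m and y of bottle2 in the frame of sorter between -0.1 and 0.1 m and z of bottle2 in the frame of sorter between 0.08 and 0.2 m) or (x of bottle3 in the frame of sorter between -0.1 and 0.1 m and y of bottle3 in the frame of sorter between -0.1 and 0.1 m and z of bottle3 in the frame of sorter between 0.08 and 0.2 m) or (x of bottle4 in the frame of sorter between -0.1 and 0.1 m and y of bottle4 in the frame of sorter between -0.1 and 0.1 m and z of bottle4 in the frame of sorter between 0.08 and 0.2 m))), for 0.2 s.
3. the pan is back level (value of joint pan below 0.06 rad), for 0.2 s.
At the end, for the whole second after the job is handed in: Grate in its seat (within 8 mm along and 11 mm across, height within 4 mm, tilt below 0.045 rad), pan within 0.06 rad of level, every stopper in the catch box below the grate, every bottle at rest inside the tray (all of step 1 and value of joint pan below 0.06 rad and x of stopper1 in the frame of sorter between -0.105 and 0.105 m and y of stopper1 in the frame of sorter between -0.1 and 0.1 m and z of stopper1 in the frame of sorter between 0 and 0.068 m and x of stopper2 in the frame of sorter between -0.105 and 0.105 m and y of stopper2 in the frame of sorter between -0.1 and 0.1 m and z of stopper2 in the frame of sorter between 0 and 0.068 m and x of stopper3 in the frame of sorter between -0.105 and 0.105 m and y of stopper3 in the frame of sorter between -0.1 and 0.1 m and z of stopper3 in the frame of sorter between 0 and 0.068 m and x of stopper4 in the frame of sorter between -0.105 and 0.105 m and y of stopper4 in the frame of sorter between -0.1 and 0.1 m and z of stopper4 in the frame of sorter between 0 and 0.068 m and x of stopper5 in the frame of sorter between -0.105 and 0.105 m and y of stopper5 in the frame of sorter between -0.1 and 0.1 m and z of stopper5 in the frame of sorter between 0 and 0.068 m and x of bottle1 in the frame of tray between -0.1 and 0.1 m and y of bottle1 in the frame of tray between -0.095 and 0.095 m and z of bottle1 in the frame of tray between 0.015 and 0.085 m and linear speed of each of bottle1, bottle2, bottle3, bottle4 below 0.03 m/s and x of bottle2 in the frame of tray between -0.1 and 0.1 m and y of bottle2 in the frame of tray between -0.095 and 0.095 m and z of bottle2 in the frame of tray between 0.015 and 0.085 m and x of bottle3 in the frame of tray between -0.1 and 0.1 m and y of bottle3 in the frame of tray between -0.095 and 0.095 m and z of bottle3 in the frame of tray between 0.015 and 0.085 m and x of bottle4 in the frame of tray between -0.1 and 0.1 m and y of bottle4 in the frame of tray between -0.095 and 0.095 m and z of bottle4 in the frame of tray between 0.015 and 0.085 m); the robot touches nothing.
It fails at once if one of the other things on the bench is moved more than 40 mm (distance of any of reagent, amber, carton, spatula, counter, beaker from where it was at the start of the episode above 0.04 m).
Of bottle1, bottle2, bottle3, bottle4 only 2 to 4 are there at a start; the rules pass over those that are not, and their reading is None.
Of stopper1, stopper2, stopper3, stopper4, stopper5 only 2 to 5 are there at a start; the rules pass over those that are not, and their reading is None.
At some moment in a run one of bottle1, bottle2, bottle3, bottle4 may be knocked a few centimetres aside while the robot is not near it.
Once in a run the grip may slacken for a moment while it holds something.
It also fails if it takes over 210 s, if anything falls off the work surface, if the arm or the gripper's body presses on something with over 40 N, if the wrist force passes 120 N, or if a joint passes its speed limit or range.

### The arm

A 6-joint arm with a two-finger parallel gripper is mounted at the origin on the work surface. World frame = base frame: x ahead of the robot, y to its left, z up, the work surface at z = 0. Lengths are in mm, angles in rad, forces in N, time in s.
With the tool pointing down it reaches from about 375 to 925 mm from the base axis. Payload 5.7 kg.
Tool frame: the origin (TCP) lies between the finger pads; the fingertips stand ahead of it and the grasp point (between the pads) lies 6 mm ahead of it (ctrl.finger_overhang is the z of the fingertips in the tool frame, in mm); z points along the fingers, y is the line along which they close (so a half turn about z gives the same grasp; the last joint's range is limited). The gripper opens to 88 mm and grips with 3 to 60 N. Pads are 20 mm wide; open, the fingers measure 115 mm over their backs; the gripper's body (75 mm by 178 mm) begins 61 mm behind the grasp point.
Start: joints at [1.212, 0.359, 1.51, -0, 1.272, -0.115], TCP at [144.83, 582.228, 247.623] pointing down, gripper open.
Joint ranges: [-2.97, 2.97], [-1.01, 2.36], [0.21, 2.38], [-0.96, 4.11], [0.2, 2.71], [-2.98, 2.98]. Speed limits (rad/s): [2.39, 2.39, 3.14, 3.14, 3.14, 3.14].

### API

Orientations are given as a unit quaternion [w, x, y, z].
In Python, from workcell import sensors, viewer, order, ctrl gives the robot as it stands.
- The arm moves only by the tool drive_tool, never from a script. Its argument "steps" is a list of rows, each an object of numbers: "grip": the gripper's target within -1 to 1 (shut at 1, half-way at 0, fully open at -1); "tx", "ty", "tz": the shift along the world's x, y, z in m; "twist": the turn about the world's z in rad. In form: [{"grip": .., "tx": .., "ty": .., "tz": .., "twist": ..}, ...]. A call has 1 to 10 rows; each row is the pose to reach, as a shift and turn from the pose commanded when the call began; what a row does not reach only later rows make up. A row lasts 1/12 s, in which the tool goes at most 41.7 mm and 7.16 degrees, less where a joint would pass 70% of its speed; a pose out of reach is approached as far as the arm can. A call with a gripper value outside its range is refused whole. The fingers move at their own pace and stop on an object; "force" is the grip in N (left out, the last holds). Time passes only in rows, so rows that repeat a pose let the fingers close. It gives the time, the measured TCP pose, the force, the opening and the grip force at its end, in the units of the state.
- sensors.read_state(): the state, without advancing time (a new reading comes with each control period).
- viewer.get_image(name): name is "scene" or "side" or "wrist"; returns the picture (384x512x3 uint8, blue, green, red); there is no depth.
- viewer.calibration(name): a dict with "mtx" (3x3 intrinsics, pixels), "extrinsics" (4x4, takes a point from camera to world coordinates). Camera axes: x right, y down, z forward; pixel columns grow to the right and rows downward; lengths in mm; the calibration is good to about 2 mm. A picture is of the moment at which its call begins: read the wrist's pose just before it. calibration takes no time and is no camera call; for the wrist camera it gives the pose at the moment of the call.
- order.job_done(): hands the job in; it is judged then, once.
The state is a dict: "time": time; "joints": joint angles; "qd": joint speeds; "joint_efforts": joint torques, N m; "eef_pos": TCP position; "eef_rot": TCP orientation; "wrist_force": force on the tool from outside, world axes, zero at the start; "moment": the same for the moment, N m; "width": finger opening in mm; "grip_force": force on a finger pad.
Only numpy, scipy, OpenCV 4.12 (cv2) and the standard library are available. Lean on these libraries where they do the work, as an engineer would, in place of code of your own. Each camera call takes 0.05 s, during which the arm holds its last target. There are 200 camera calls.

## Working session

There is one attempt and no reset: what is moved stays moved. The work goes in short steps, Python scripts to look and compute and a tool call to move; the robot and the scene stay as the last step left them, time stands still between calls to the robot, and variables do not carry over. Pictures are saved under pics/ and viewed, at most 14 in all, crops included, and the job is handed in when it is done.

Besides the shell and the picture viewer there is one more tool, called after ">>>" by a JSON object that holds its "op" and its "data". drive_tool: Moves the arm, as the interface text tells. Its arguments: {"type":"object","properties":{"steps":{"type":"array","items":{"type":"object","properties":{"grip":{"type":"number"},"tx":{"type":"number"},"ty":{"type":"number"},"tz":{"type":"number"},"twist":{"type":"number"}}}},"force":{"type":"number"}},"required":["steps"]}

```bash
mkdir -p pics; ls; cat > h.py <<'E'
import numpy as np, cv2
from workcell import sensors, viewer, order, ctrl
def snap(n,f):
    c=viewer.calibration(n); im=viewer.get_image(n); cv2.imwrite('pics/'+f,im); return im,c
def ray(c,u,v):
    K=np.array(c["mtx"]);T=np.array(c["extrinsics"])
    d=T[:3,:3]@np.linalg.solve(K,[u,v,1.]); return T[:3,3],d
def onz(c,u,v,z):
    o,d=ray(c,u,v); return o+d*(z-o[2])/d[2]
def proj(c,p):
    K=np.array(c["mtx"]);T=np.array(c["extrinsics"])
    q=K@(T[:3,:3].T@(np.array(p,float)-T[:3,3])); return q[:2]/q[2]
E
python3 - <<'E'
from h import *
a,ca=snap('scene','s1.png'); b,cb=snap('side','d1.png'); w,cw=snap('wrist','w1.png')
print(ca,cb,cw,sensors.read_state(),ctrl.finger_overhang)
cv2.imwrite('pics/sd1.png',cv2.resize(np.vstack([a,b]),None,fx=.78,fy=.78))
E
```

```text
pics
{'mtx': array([[441.6458749 ,   0.        , 258.05303115],
       [  0.        , 441.6458749 , 196.66282888],
       [  0.        ,   0.        ,   1.        ]]), 'extrinsics': array([[-4.74691157e-01,  6.77137274e-01, -5.62275215e-01,
         1.40670111e+03],
       [ 8.80141737e-01,  3.68344320e-01, -2.99454478e-01,
         4.41433747e+02],
       [ 4.33909236e-03, -6.37030277e-01, -7.70826568e-01,
         1.19412473e+03],
       [ 0.00000000e+00,  0.00000000e+00,  0.00000000e+00,
         1.00000000e+00]])} {'mtx': array([[357.93478307,   0.        , 254.54622672],
       [  0.        , 357.93478307, 185.41396298],
       [  0.        ,   0.        ,   1.        ]]), 'extrinsics': array([[ 9.64030245e-01, -1.58280701e-01,  2.13524955e-01,
         3.66533687e+02],
       [-2.65097037e-01, -5.14502808e-01,  8.15481712e-01,
        -8.49582778e+02],
       [-1.92158278e-02, -8.42753867e-01, -5.37956013e-01,
         7.03001261e+02],
       [ 0.00000000e+00,  0.00000000e+00,  0.00000000e+00,
         1.00000000e+00]])} {'mtx': array([[345.21798328,   0.        , 257.40299895]
[... 462 characters left out ...]
{'time': 0.15, 'joints': array([ 1.21192636e+00,  3.59332137e-01,  1.51117041e+00, -4.80846962e-05,
        1.27250690e+00, -1.15110162e-01]), 'qd': array([-0.0010232 , -0.0007475 , -0.00279855,  0.00054411, -0.00014746,
        0.00124136]), 'joint_efforts': array([-9.80048571e-05, -5.15761578e+01, -2.71008074e+01,  6.78210729e-02,
        3.06419085e-02, -5.69999804e-05]), 'eef_pos': array([144.66581824, 581.7877362 , 247.01220076]), 'eef_rot': array([-1.43981910e-04,  1.21571320e-01,  9.92582446e-01, -6.93988345e-04]), 'wrist_force': array([-0.80039022, -0.21975619, -0.82242046]), 'moment': array([ 0.00047336, -0.01623771,  0.00838116]), 'grip_force': 0.0, 'width': 87.87649047814088} 25.0
```

View pics/s1.png

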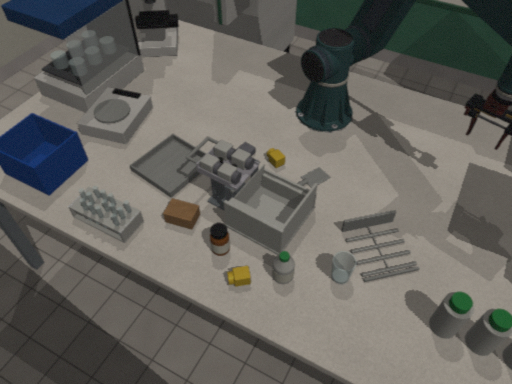

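View pics/d1.png

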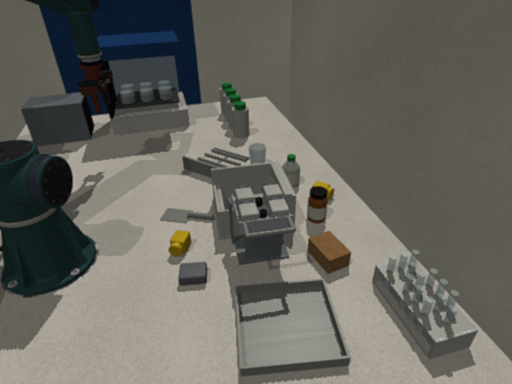

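Scene view: sorter (265,205), pan with white bottles (228,162), tray (172,163), loose grate (378,245). The bystanders are reagent (285,265), amber (220,238), carton (182,213), beaker (342,267) and spatula (315,172). Possible look-alikes:
- Bottles: white squares in the pan at (228,162), yellow ones at (277,157) and (240,276), tubes in the racks at (85,55) and (107,212). I choose the white ones in the pan.
- Tray: grey shallow tray at (172,163), blue bin at (42,152), scale at (117,112). I choose the grey tray.

Next is one close crop to check this.

```bash
python3 - <<'E'
from h import *
a=cv2.imread('pics/s1.png'); c=viewer.calibration('scene')
cv2.imwrite('pics/s1c.png',cv2.resize(a[120:290,125:435],None,fx=2.58,fy=2.58,interpolation=cv2.INTER_CUBIC))
for n,u,v,z in [('sorter',265,205,80),('tray',172,163,5),('grate',378,245,6),('reagent',285,280,0),('amber',220,250,0),('carton',182,215,25),('beaker',342,278,0),('spat',315,172,0),('y1',277,157,20),('y2',240,276,20),('pan',228,162,150)]: print(n,onz(c,u,v,z).round())
E
```

```text
sorter [614.  45.  80.]
tray [ 549. -379.    5.]
grate [533. 413.   6.]
reagent [785. 205.   0.]
amber [788. -24.   0.]
carton [ 744. -197.   25.]
beaker [696. 355.   0.]
spat [332. 106.   0.]
y1 [348. -44.  20.]
y2 [848.  84.  20.]
pan [ 562. -121.  150.]
```

View pics/s1c.png

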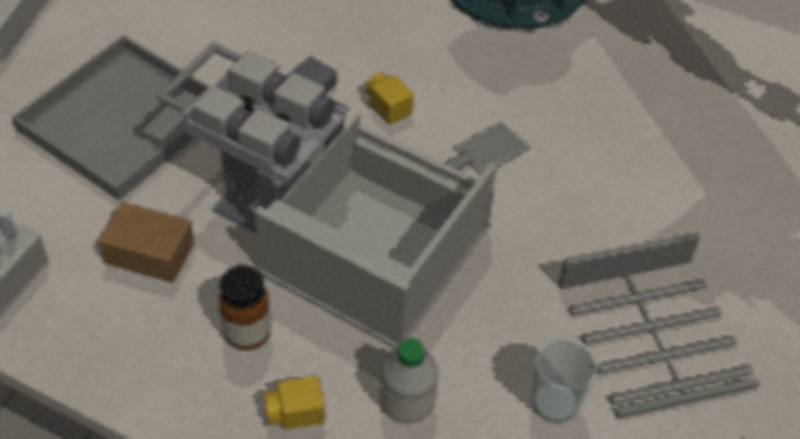

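The crop shows four white bottles with grey caps in the pan at crop (255,75), (300,95), (215,108), (265,135), so my choice holds. The grate's handle plate runs from (563,262) to (697,236), and its far strip corners are at about (615,410) and (757,382). The sorter's rim corners are (262,207), (405,287), (495,170).

```bash
python3 - <<'E'
from h import *
c=viewer.calibration('scene')
def q(X,Y,z): return onz(c,125+X/2.58,120+Y/2.58,z).round(1)
for n,X,Y,z in [('pl -y top',563,262,55),('pl +y top',697,236,55),('str -y',615,408,10),('str +y',757,380,10),('far -y',262,207,125),('far+y',405,287,125),('near +y',495,170,125),('bar1 L',571,308,12),('bar1 R',704,285,12),('tray A',125,38,28),('tray B',15,120,28),('tray C',120,193,28),
 ('hand A',215,45,163),('hand B',140,130,163)]: print(n,q(X,Y,z))
E
```

```text
pl -y top [536.5 287.4  55. ]
pl +y top [417.3 421.4  55. ]
str -y [672.  412.6  10. ]
str +y [555.3 548.8  10. ]
far -y [686.5 -53.3 125. ]
far+y [709.6 150.9 125. ]
near +y [497.2 170.5 125. ]
bar1 L [565.6 316.4  12. ]
bar1 R [452.1 452.1  12. ]
tray A [ 438.9 -446.8   28. ]
tray B [ 651.7 -483.9   28. ]
tray C [ 690.8 -276.5   28. ]
hand A [ 505.3 -232.   163. ]
hand B [ 678.9 -230.9  163. ]
```

>>> {"op": "drive_tool", "data": {"steps": [{"grip":-1,"tx":0.04,"ty":-0.028,"tz":0,"twist":-0.1},{"grip":-1,"tx":0.075,"ty":-0.052,"tz":0,"twist":-0.2},{"grip":-1,"tx":0.11,"ty":-0.077,"tz":0,"twist":-0.3},{"grip":-1,"tx":0.145,"ty":-0.1,"tz":0,"twist":-0.4},{"grip":-1,"tx":0.18,"ty":-0.124,"tz":0,"twist":-0.5},{"grip":-1,"tx":0.21,"ty":-0.146,"tz":0,"twist":-0.6},{"grip":-1,"tx":0.245,"ty":-0.17,"tz":0,"twist":-0.6},{"grip":-1,"tx":0.28,"ty":-0.195,"tz":0,"twist":-0.6},{"grip":-1,"tx":0.32,"ty":-0.22,"tz":0,"twist":-0.6},{"grip":-1,"tx":0.332,"ty":-0.228,"tz":0,"twist":-0.6}]}}

```text
time: 0.98
eef_pos: [479.7, 351.8, 247.5]
eef_rot: [0.001, 0.41, 0.912, -0.0]
wrist_force: [0.2, 1.0, 0.6]
width: 87.7
grip_force: 0.0
```

```bash
python3 - <<'E'
from h import *
s=sensors.read_state(); w,c=snap('wrist','w2.png'); print(s['time'],s['eef_pos'],s['eef_rot'],s['joints'])
print(np.array(c['extrinsics']).round(3))
cv2.imwrite('pics/w2b.png',cv2.resize(w,None,fx=1.5,fy=1.5))
import pickle; pickle.dump(c,open('w2.pkl','wb'))
E
```

```text
0.9833 [479.74042116 351.78693129 247.50107583] [ 5.82071141e-04  4.10260061e-01  9.11968381e-01 -1.22659737e-04] [ 5.17293765e-01  3.51420231e-01  1.52221619e+00 -1.13670869e-03
  1.26746796e+00 -2.07684717e-01]
[[ 7.48000e-01  6.33000e-01  1.97000e-01  4.25554e+02]
 [ 6.63000e-01 -7.15000e-01 -2.21000e-01  4.12624e+02]
 [ 1.00000e-03  2.96000e-01 -9.55000e-01  3.83708e+02]
 [ 0.00000e+00  0.00000e+00  0.00000e+00  1.00000e+00]]
```

View pics/w2b.png

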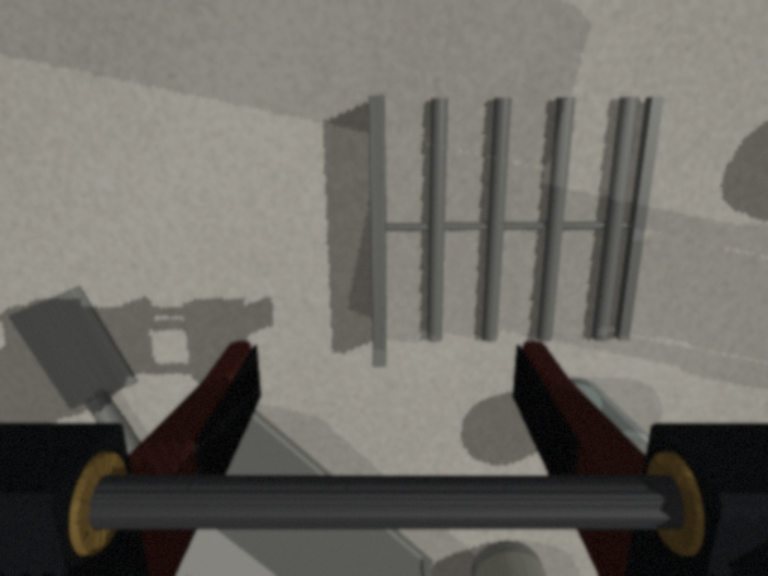

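The wrist view shows the grate with its plate seen edge-on from (376,96) to (379,366), the bars to the right, and the rod at row 227.

```bash
python3 - <<'E'
from h import *; import pickle
c=pickle.load(open('w2.pkl','rb'))
P={}
for n,u,v,z in [('p+y',377,96,55),('p-y',379,366,55),('b1+',439,98,12),('b1-',434,340,12),('b4+',628,98,12),('b4-',603,338,12)]:
    P[n]=onz(c,u/1.5,v/1.5,z); print(n,P[n].round(1))
for a,b in (('p+y','p-y'),('b1+','b1-'),('b4+','b4-')):
    d=P[a]-P[b]; print(np.hypot(*d[:2]),np.degrees(np.arctan2(d[1],d[0]))-90,(P[a]+P[b])/2)
s=sensors.read_state();q=s['eef_rot'];print(np.degrees(np.arctan2(q[2]**2-q[1]**2,2*q[1]*q[2])))
E
```

```text
p+y [411.6 420.7  55. ]
p-y [529.8 288.1  55. ]
b1+ [442.  448.7  12. ]
b1- [560.8 316.9  12. ]
b4+ [537.7 533.5  12. ]
b4- [658.  405.2  12. ]
177.69315241298963 41.7028472735405 [470.71920109 354.40270562  55.        ]
177.41659400847163 42.028698326324786 [501.4042785  382.76627171  12.        ]
175.8675701057893 43.14888784366735 [597.87815933 469.35605264  12.        ]
41.45703229715411
```

>>> {"op": "drive_tool", "data": {"steps": [{"grip":-1,"tx":-0.006,"ty":0,"tz":-0.04,"twist":0.01},{"grip":-1,"tx":-0.006,"ty":0,"tz":-0.08,"twist":0.01},{"grip":-1,"tx":-0.006,"ty":0,"tz":-0.12,"twist":0.01},{"grip":-1,"tx":-0.006,"ty":0,"tz":-0.16,"twist":0.01},{"grip":-1,"tx":-0.006,"ty":0,"tz":-0.19,"twist":0.01},{"grip":-1,"tx":-0.006,"ty":0,"tz":-0.203,"twist":0.01},{"grip":1,"tx":-0.006,"ty":0,"tz":-0.203,"twist":0.01},{"grip":1,"tx":-0.006,"ty":0,"tz":-0.203,"twist":0.01},{"grip":1,"tx":-0.006,"ty":0,"tz":-0.203,"twist":0.01},{"grip":1,"tx":-0.006,"ty":0,"tz":-0.203,"twist":0.01}], "force": 40}}

```text
time: 1.87
eef_pos: [471.9, 355.0, 46.3]
eef_rot: [0.001, 0.405, 0.914, 0.001]
wrist_force: [0.1, 1.2, 1.2]
width: 64.8
grip_force: 0.0
```

>>> {"op": "drive_tool", "data": {"steps": [{"grip":1},{"grip":1},{"grip":1},{"grip":1},{"grip":1},{"grip":1}]}}

```text
invalid input
```

>>> {"op": "drive_tool", "data": {"steps": [{"grip":1,"tx":0,"ty":0,"tz":0,"twist":0},{"grip":1,"tx":0,"ty":0,"tz":0,"twist":0},{"grip":1,"tx":0,"ty":0,"tz":0,"twist":0},{"grip":1,"tx":0,"ty":0,"tz":0,"twist":0},{"grip":1,"tx":0,"ty":0,"tz":0,"twist":0},{"grip":1,"tx":0,"ty":0,"tz":0,"twist":0},{"grip":1,"tx":0,"ty":0,"tz":0,"twist":0},{"grip":1,"tx":0,"ty":0,"tz":0,"twist":0}]}}

```text
time: 2.53
eef_pos: [470.8, 354.2, 44.6]
eef_rot: [-0.0, 0.405, 0.914, -0.0]
wrist_force: [-0.5, -0.0, -0.7]
width: 11.4
grip_force: 0.0
```

>>> {"op": "drive_tool", "data": {"steps": [{"grip":1,"tx":0,"ty":0,"tz":0,"twist":0},{"grip":1,"tx":0,"ty":0,"tz":0,"twist":0},{"grip":1,"tx":0,"ty":0,"tz":0,"twist":0},{"grip":1,"tx":0,"ty":0,"tz":0.01,"twist":0},{"grip":1,"tx":0,"ty":0,"tz":0.03,"twist":0},{"grip":1,"tx":0,"ty":0,"tz":0.06,"twist":0},{"grip":1,"tx":0,"ty":0,"tz":0.1,"twist":0},{"grip":1,"tx":0,"ty":0,"tz":0.14,"twist":0},{"grip":1,"tx":0,"ty":0,"tz":0.17,"twist":0},{"grip":1,"tx":0,"ty":0,"tz":0.17,"twist":0}], "force": 50}}

```text
time: 3.37
eef_pos: [474.0, 356.2, 222.0]
eef_rot: [0.003, 0.405, 0.914, 0.005]
wrist_force: [1.5, 0.8, -3.4]
width: 9.9
grip_force: 50.0
```

```bash
python3 - <<'E'
from h import *; import pickle
s=sensors.read_state(); w,c=snap('wrist','w3.png'); b,cb=snap('side','d3.png'); a,ca=snap('scene','s3.png'); print(s['time'],s['eef_pos'],s['width'],s['grip_force'],s['moment'])
pickle.dump(c,open('w3.pkl','wb'))
cv2.imwrite('pics/m3.png',np.hstack([cv2.resize(w,(400,300)),cv2.resize(b[80:260,120:360],(400,300))]))
E
```

```text
3.3667 [474.00738209 356.23150524 222.01245465] 9.862935117026415 49.99745070934296 [-0.11447026  0.05533998 -0.04059672]
```

View pics/m3.png

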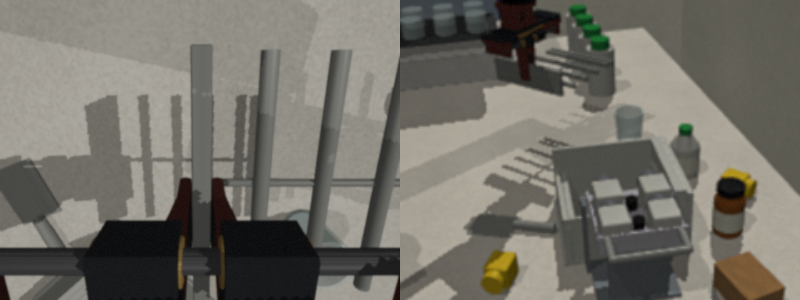

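The grate is held: the plate sits between the fingers at (200,200). In the side crop the pan holds four bottles and two dark stoppers. Next I need a magnified view of the sorter from both fixed cameras to get its pose.

```bash
python3 - <<'E'
from h import *
a=cv2.imread('pics/s1.png'); b=cv2.imread('pics/d1.png')
A=cv2.resize(a[125:260,185:325],None,fx=4,fy=4,interpolation=cv2.INTER_CUBIC)[:540,:]
B=cv2.resize(b[155:290,195:305],None,fx=2.16*4/2.16*1,fy=4,interpolation=cv2.INTER_CUBIC)
# scale so that total width<=800
im=np.hstack([A,B]); im=cv2.resize(im,None,fx=.8,fy=.8); print(A.shape,B.shape,im.shape)
im=cv2.convertScaleAbs(im,alpha=1.3); cv2.imwrite('pics/m4.png',im)
E
```

```text
(540, 560, 3) (540, 440, 3) (432, 800, 3)
```

View pics/m4.png

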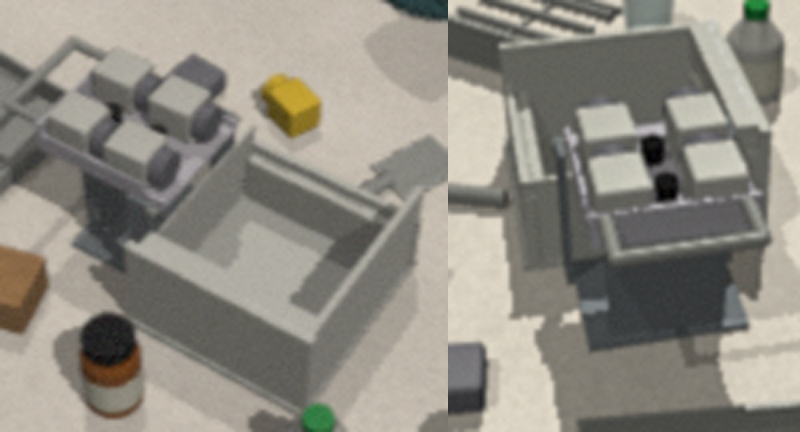

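```bash
python3 - <<'E'
from h import *
ca=viewer.calibration('scene'); cb=viewer.calibration('side')
A=lambda X,Y:(185+X/3.2,125+Y/3.2); B=lambda X,Y:(195+(X-448)/3.2,155+Y/3.2)
for n,p,q,z in [('far+y',(310,345),(731,25),125),('near+y',(418,194),(502,46),125),('far-y',(130,246),(771,128),125)]:
    r=[ray(ca,*A(*p)),ray(cb,*B(*q))]
    M=sum(np.eye(3)-np.outer(d,d)/(d@d) for o,d in r); v=sum((np.eye(3)-np.outer(d,d)/(d@d))@o for o,d in r)
    print(n,onz(ca,*A(*p),z).round(1),onz(cb,*B(*q),z).round(1),np.linalg.solve(M,v).round(1))
for X,Y in ((605,247),(768,232)): print('bar',onz(cb,*B(X,Y),163).round(1))
E
```

```text
far+y [714.8 153.2 125. ] [724.7 132.9 125. ] [721.8 148.7 121.7]
near+y [498.1 166.6 125. ] [489.2 160.5 125. ] [491.6 165.9 120.3]
far-y [693.5 -52.5 125. ] [696.  -57.6 125. ] [695.1 -54.  123.9]
bar [ 503.8 -219.1  163. ]
bar [ 623.2 -237.1  163. ]
```

>>> {"op": "drive_tool", "data": {"steps": [{"grip":1,"tx":0,"ty":0,"tz":0.03,"twist":0},{"grip":1,"tx":0.02,"ty":-0.02,"tz":0.055,"twist":-0.1},{"grip":1,"tx":0.04,"ty":-0.05,"tz":0.07,"twist":-0.2},{"grip":1,"tx":0.065,"ty":-0.08,"tz":0.08,"twist":-0.3},{"grip":1,"tx":0.09,"ty":-0.11,"tz":0.09,"twist":-0.4},{"grip":1,"tx":0.115,"ty":-0.14,"tz":0.1,"twist":-0.5},{"grip":1,"tx":0.14,"ty":-0.17,"tz":0.115,"twist":-0.6},{"grip":1,"tx":0.165,"ty":-0.2,"tz":0.115,"twist":-0.7},{"grip":1,"tx":0.19,"ty":-0.23,"tz":0.115,"twist":-0.8},{"grip":1,"tx":0.215,"ty":-0.26,"tz":0.115,"twist":-0.846}]}}

```text
time: 4.35
eef_pos: [685.5, 92.4, 326.3]
eef_rot: [-0.002, 0.746, 0.666, -0.002]
wrist_force: [0.2, 0.9, -2.3]
width: 9.9
grip_force: 50.0
```

>>> {"op": "drive_tool", "data": {"steps": [{"grip":1,"tx":0.024,"ty":-0.026,"tz":0,"twist":0},{"grip":1,"tx":0.048,"ty":-0.052,"tz":0,"twist":0},{"grip":1,"tx":0.048,"ty":-0.052,"tz":0,"twist":0},{"grip":1,"tx":0.048,"ty":-0.052,"tz":0,"twist":0},{"grip":1,"tx":0.048,"ty":-0.052,"tz":0,"twist":0}]}}

```text
time: 4.77
eef_pos: [732.5, 42.4, 326.3]
eef_rot: [-0.002, 0.745, 0.667, -0.002]
wrist_force: [0.2, 1.1, -3.1]
width: 9.7
grip_force: 50.0
```

```bash
python3 - <<'E'
from h import *; import pickle
s=sensors.read_state(); w,c=snap('wrist','w5.png'); print(s['time'],s['eef_pos'],s['eef_rot'],s['width'],s['grip_force'],s['joints'])
pickle.dump(c,open('w5.pkl','wb'))
cv2.imwrite('pics/w5b.png',cv2.resize(w,None,fx=1.5,fy=1.5,interpolation=cv2.INTER_CUBIC))
E
```

```text
4.7667 [732.51661597  42.4060838  326.29478035] [-0.00230633  0.74471802  0.66737255 -0.00190216] 9.713685365703139 49.998053312301636 [-3.65457590e-02  5.13251118e-01  1.06684863e+00  6.79643085e-04
  1.56743325e+00  7.28880431e-02]
```

View pics/w5b.png

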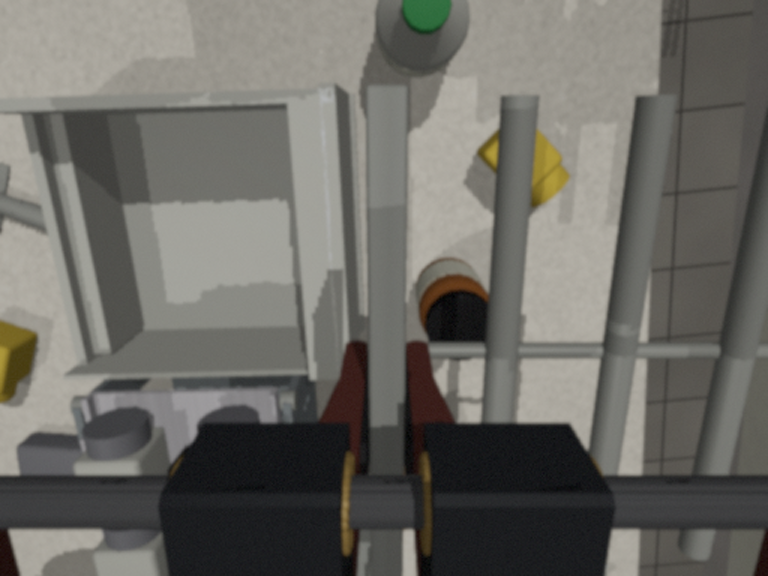

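The wrist view shows the sorter at left: lip top front edge from (290,108) to (306,370), +y wall inner top edge along (38,111)–(288,104), near wall at (30–50,112) to (75–95,360), and the pan with bottles at the lower left. The grate is held at the right.

```bash
python3 - <<'E'
from h import *; import pickle
c=pickle.load(open('w5.pkl','rb'))
f=lambda u,v,z: onz(c,u/1.5,v/1.5,z)
def ang(a,b): return np.degrees(np.arctan2(*(b-a)[1::-1]))
L1,L2=f(290,108,125),f(306,370,125); Y1,Y2=f(38,111,125),f(288,104,125)
M1,M2=f(75,374,100),f(305,376,100)
N1,N2=f(30,118,82),f(80,355,82); I1,I2=f(50,118,82),f(95,355,82)
for n,a,b in (('lip x84',L1,L2),('+y y95',Y1,Y2),('-y y-99?',M1,M2),('near out',N1,N2),('near in',I1,I2)): print(n,a.round(1),b.round(1),ang(a,b).round(2))
# frame guess
th=np.radians(-6.3);ex=np.array([np.cos(th),np.sin(th)]);ey=np.array([-ex[1],ex[0]])
for n,a,b in (('lip x84',L1,L2),('+y y95',Y1,Y2),('-y',M1,M2),('no',N1,N2),('ni',I1,I2)): print(n,((a+b)/2)[:2]@ex,((a+b)/2)[:2]@ey)
# canny line refinement
g=cv2.cvtColor(cv2.imread('pics/w5.png'),cv2.COLOR_BGR2GRAY)
ls=cv2.createLineSegmentDetector().detect(g)[0][:,0]
for l in ls:
    if max(l[0],l[2])<245 and np.hypot(l[2]-l[0],l[3]-l[1])>55 and min(l[1],l[3])<260: print((l*1.5).round(0))
E
```

```text
lip x84 [682.3 139.1 125. ] [664.5 -38.7 125. ] -95.72
+y y95 [526.3 154.5 125. ] [681.5 141.5 125. ] -4.78
-y y-99? [479.5 -35.  100. ] [657.2 -55.7 100. ] -6.66
near out [491.8 154.6  82. ] [475.3 -26.7  82. ] -95.19
near in [505.8 153.1  82. ] [487.4 -28.   82. ] -95.81
lip x84 663.8412490726497 123.76833097960842
+y y95 584.0089561763106 213.4014586828395
-y 569.8703181860137 17.295545059002347
no 473.5996120276728 116.61821474772621
ni 486.7215803137395 116.63832192793967
[286. 104. 308. 371.]
[349. 337. 334.  85.]
[  1. 111. 284. 103.]
[111. 353.  62. 113.]
[ 87. 363.  32. 115.]
[172. 377. 305. 374.]
[288. 385. 172. 390.]
[349.  95. 359. 312.]
[367. 312. 363. 110.]
[ 55. 167.  94. 351.]
[122. 207. 144. 331.]
[300. 352. 290. 247.]
[277. 198. 181. 202.]
[301. 368. 106. 373.]
[282. 109. 136. 113.]
[147. 329. 293. 325.]
[151. 209. 166. 299.]
```

```bash
python3 - <<'E'
from h import *; import pickle
c=pickle.load(open('w5.pkl','rb'))
f=lambda u,v,z: onz(c,u/1.5,v/1.5,z)
S={'lip84':[(286,104,308,371),125],'y95':[(1,111,284,103),125],'-y99a':[(106,373,301,368),100],'-y99b':[(172,377,305,374),100],'w1':[(87,363,32,115),82],'w2':[(94,351,55,167),82],'ledge-90':[(111,353,62,113),70],'farout':[(349,337,334,85),125],'floor x?':[(293,325,147,329),8],'fl':[(144,331,122,207),8]}
th=np.radians(-5.7);ex=np.array([np.cos(th),np.sin(th)]);ey=np.array([-ex[1],ex[0]])
for n,(l,z) in S.items():
    a,b=f(*l[:2],z),f(*l[2:],z); d=b-a; m=((a+b)/2)[:2]
    print(n,'ang %.2f'%(np.degrees(np.arctan2(d[1],d[0]))),'xs %.1f ys %.1f'%(m@ex,m@ey))
s=cv2.imread('pics/w5.png')
E
```

```text
lip84 ang -94.55 xs 664.6 ys 117.6
y95 ang -4.77 xs 573.5 ys 207.7
-y99a ang -4.50 xs 580.8 ys 15.1
-y99b ang -4.69 xs 607.7 ys 10.6
w1 ang 85.55 xs 477.9 ys 109.1
w2 ang 85.34 xs 486.2 ys 96.5
ledge-90 ang 85.48 xs 491.9 ys 111.4
farout ang 85.67 xs 694.9 ys 136.0
floor x? ang 175.53 xs 564.8 ys 14.4
fl ang 85.27 xs 491.3 ys 69.7
```

```bash
python3 - <<'E'
from h import *; import pickle
c=pickle.load(open('w5.pkl','rb'))
f=lambda u,v,z: onz(c,u/1.5,v/1.5,z)
S={'lip84':[(286,104,308,371),125],'y95':[(1,111,284,103),125],'-y99a':[(106,373,301,368),100],'-y99b':[(172,377,305,374),100],'w1':[(87,363,32,115),82],'w2':[(94,351,55,167),82],'ledge-90':[(111,353,62,113),70],'farout':[(349,337,334,85),125],'floor y':[(293,325,147,329),8],'floor x':[(144,331,122,207),8]}
th=np.radians(-4.6);ex=np.array([np.cos(th),np.sin(th)]);ey=np.array([-ex[1],ex[0]])
for n,(l,z) in S.items():
    a,b=f(*l[:2],z),f(*l[2:],z); m=((a+b)/2)[:2]
    print(n,'xs %.1f ys %.1f'%(m@ex,m@ey))
t=sensors.read_state()['eef_pos']; print('tcp',t[:2]@ex,t[:2]@ey)
# grate in hand: bar edges
g=cv2.cvtColor(cv2.imread('pics/w5.png'),cv2.COLOR_BGR2GRAY)
ls=cv2.createLineSegmentDetector().detect(g)[0][:,0]
for l in ls:
    if min(l[0],l[2])>240 and np.hypot(l[2]-l[0],l[3]-l[1])>80: print((l*1.5).round(0))
E
```

```text
lip84 xs 666.8 ys 104.8
y95 xs 577.3 ys 196.6
-y99a xs 581.0 ys 3.9
-y99b xs 607.8 ys -1.0
w1 xs 479.9 ys 99.9
w2 xs 488.0 ys 87.1
ledge-90 xs 494.0 ys 101.9
farout xs 697.3 ys 122.7
floor y xs 565.0 ys 3.5
floor x xs 492.6 ys 60.3
tcp 726.6325284011949 101.62450079669325
[602. 344. 635.  95.]
[368. 314. 369. 473.]
[367. 312. 363. 110.]
[409. 136. 406. 299.]
[718. 341. 765. 110.]
[595. 492. 470. 493.]
[506. 111. 495. 288.]
[642. 100. 614. 318.]
```

```bash
python3 - <<'E'
from h import *; import pickle
c=pickle.load(open('w5.pkl','rb'))
f=lambda u,v,z: onz(c,u/1.5,v/1.5,z)
th=np.radians(-6.27);ex=np.array([np.cos(th),np.sin(th)]);ey=np.array([-ex[1],ex[0]])
t=np.array([732.5,42.4])
for n,u,v,z in [('plate top +y',387,90,337),('bar1 +y end',519,100,294),('bar2 +y end',655,98,294),('rod@pl',435,350,288),('rod@b1',560,350,288),('b1 row300',505,300,294),('b2 r300',627,300,294)]:
    p=f(u,v,z)[:2]-t; print(n,(p@ex).round(1),(p@ey).round(1))
E
```

```text
plate top +y 0.4 88.6
bar1 +y end 40.7 88.2
bar2 +y end 82.2 88.8
rod@pl 17.9 1.9
rod@b1 63.7 2.0
b1 row300 40.8 23.4
b2 r300 82.6 23.5
```

>>> {"op": "drive_tool", "data": {"steps": [{"grip":1,"tx":-0.03,"ty":0.003,"tz":0,"twist":0.029},{"grip":1,"tx":-0.065,"ty":0.006,"tz":0,"twist":0.029},{"grip":1,"tx":-0.1,"ty":0.009,"tz":0,"twist":0.029},{"grip":1,"tx":-0.14,"ty":0.012,"tz":0,"twist":0.029},{"grip":1,"tx":-0.18,"ty":0.015,"tz":0,"twist":0.029},{"grip":1,"tx":-0.215,"ty":0.018,"tz":-0.015,"twist":0.029},{"grip":1,"tx":-0.245,"ty":0.02,"tz":-0.04,"twist":0.029},{"grip":1,"tx":-0.26,"ty":0.021,"tz":-0.075,"twist":0.029},{"grip":1,"tx":-0.26,"ty":0.021,"tz":-0.105,"twist":0.029},{"grip":1,"tx":-0.26,"ty":0.021,"tz":-0.12,"twist":0.029}]}}

```text
time: 5.65
eef_pos: [468.8, 64.6, 206.9]
eef_rot: [-0.002, 0.734, 0.679, -0.002]
wrist_force: [-0.8, 0.1, -2.8]
width: 9.5
grip_force: 50.0
```

>>> {"op": "drive_tool", "data": {"steps": [{"grip":1,"tx":0,"ty":0,"tz":0,"twist":0},{"grip":1,"tx":0,"ty":0,"tz":0,"twist":0},{"grip":1,"tx":0,"ty":0,"tz":0,"twist":0},{"grip":1,"tx":0,"ty":0,"tz":0,"twist":0}]}}

```text
time: 5.98
eef_pos: [475.1, 63.5, 211.1]
eef_rot: [0.001, 0.735, 0.678, 0.001]
wrist_force: [0.3, 0.1, -2.0]
width: 9.5
grip_force: 50.0
```

```bash
python3 - <<'E'
from h import *; import pickle
s=sensors.read_state(); w,c=snap('wrist','w6.png'); b,cb=snap('side','d6.png'); print(s['time'],s['eef_pos'],s['eef_rot'],s['width'],s['grip_force'],s['joints'])
pickle.dump(c,open('w6.pkl','wb'))
B=cv2.resize(b[80:280,180:340],(480,600),interpolation=cv2.INTER_CUBIC)
W=cv2.resize(w,(320,240)); im=np.zeros((600,800,3),np.uint8); im[:,:480]=B; im[:240,480:]=W; cv2.imwrite('pics/m6.png',cv2.convertScaleAbs(im,alpha=1.2))
E
```

```text
5.9833 [475.06232727  63.54918563 211.14306673] [0.00096999 0.73461641 0.6784811  0.00108603] 9.50993953463579 49.997854828834534 [-1.13334007e-02  2.24546226e-01  1.81139844e+00  9.13811226e-05
  1.10273686e+00  6.80337531e-02]
```

View pics/m6.png

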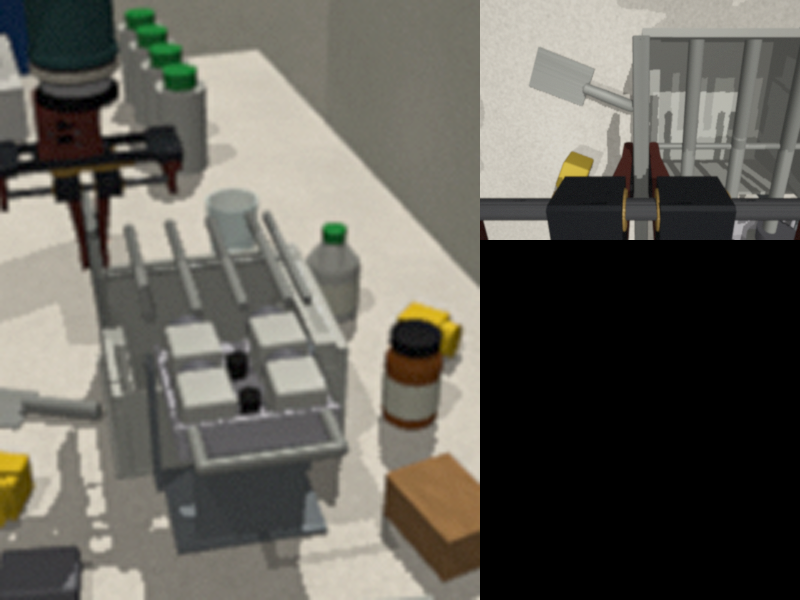

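>>> {"op": "drive_tool", "data": {"steps": [{"grip":1,"tx":-0.002,"ty":0,"tz":-0.015,"twist":0},{"grip":1,"tx":-0.002,"ty":0,"tz":-0.035,"twist":0},{"grip":1,"tx":-0.002,"ty":0,"tz":-0.055,"twist":0},{"grip":1,"tx":-0.002,"ty":0,"tz":-0.068,"twist":0},{"grip":1,"tx":-0.002,"ty":0,"tz":-0.075,"twist":0},{"grip":1,"tx":-0.002,"ty":0,"tz":-0.078,"twist":0},{"grip":1,"tx":-0.002,"ty":0,"tz":-0.078,"twist":0},{"grip":1,"tx":-0.002,"ty":0,"tz":-0.078,"twist":0},{"grip":1,"tx":-0.002,"ty":0,"tz":-0.078,"twist":0},{"grip":1,"tx":-0.002,"ty":0,"tz":-0.078,"twist":0}]}}

```text
time: 6.92
eef_pos: [472.6, 63.2, 132.5]
eef_rot: [0.001, 0.735, 0.678, 0.001]
wrist_force: [-0.3, -0.5, -3.3]
width: 9.8
grip_force: 50.0
```

>>> {"op": "drive_tool", "data": {"steps": [{"grip":0.75,"tx":0,"ty":0,"tz":0,"twist":0},{"grip":0.75,"tx":0,"ty":0,"tz":0,"twist":0},{"grip":0.75,"tx":0,"ty":0,"tz":0,"twist":0},{"grip":0.75,"tx":0,"ty":0,"tz":0,"twist":0}]}}

```text
time: 7.25
eef_pos: [472.7, 63.2, 132.3]
eef_rot: [0.001, 0.735, 0.678, 0.001]
wrist_force: [-0.2, -1.1, 5.0]
width: 11.1
grip_force: 3.5
```

```bash
python3 - <<'E'
from h import *; import pickle
s=sensors.read_state(); w,c=snap('wrist','w7.png'); b,cb=snap('side','d7.png'); a,ca=snap('scene','s7.png');print(s['time'],s['eef_pos'],s['eef_rot'],s['width'],s['grip_force'],s['wrist_force'])
pickle.dump(c,open('w7.pkl','wb'))
B=cv2.resize(b[120:240,190:310],(400,400),interpolation=cv2.INTER_CUBIC)
im=np.zeros((600,800,3),np.uint8); im[:400,:400]=B; im[:300,400:]=cv2.resize(w,(400,300));im[300:,400:]=cv2.resize(a[120:240,190:350],(400,300),interpolation=cv2.INTER_CUBIC); cv2.imwrite('pics/m7.png',cv2.convertScaleAbs(im,alpha=1.3))
E
```

```text
7.25 [472.65345554  63.23351314 132.32946584] [5.98904678e-04 7.34802796e-01 6.78280239e-01 6.39621800e-04] 11.109331888432814 3.482680208981037 [-0.1737492  -1.11045511  5.0484809 ]
```

View pics/m7.png

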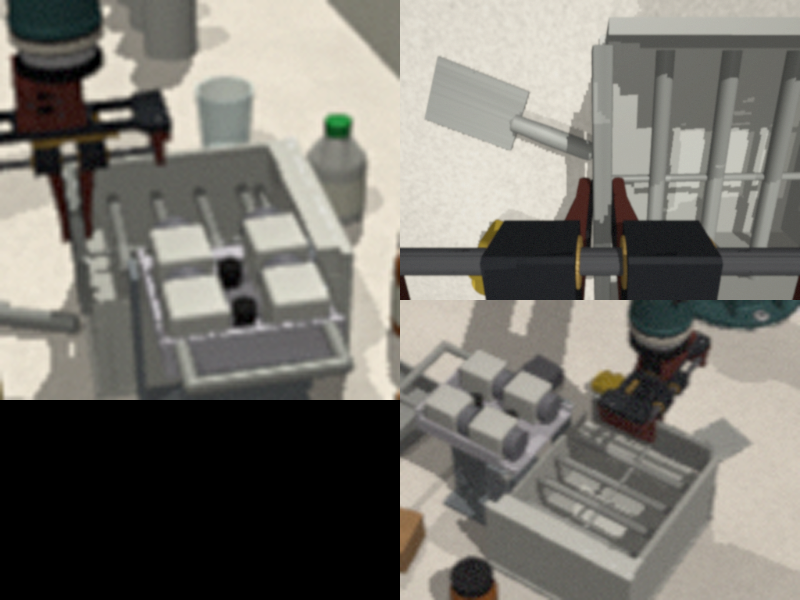

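```bash
python3 - <<'E'
from h import *; import pickle
s=sensors.read_state(); print(s['wrist_force'],s['width'],s['grip_force'])
def an(pk,th,t,pts):
    c=pickle.load(open(pk,'rb')); th=np.radians(th); ex=np.array([np.cos(th),np.sin(th)]);ey=np.array([-ex[1],ex[0]])
    for (u,v),X in pts:
        o,d=ray(c,u,v); o2=(o[:2]-t)@ex; k=(X-o2)/(d[:2]@ex); p=o+k*d; print(pk,X,'z %.1f y %.1f'%(p[2],(p[:2]-t)@ey))
an('w5.pkl',-6.27,np.array([732.5,42.4]),[((519/1.5,100/1.5),43),((655/1.5,98/1.5),86),((505/1.5,300/1.5),43),((627/1.5,300/1.5),86)])
k=512/400
an('w7.pkl',-4.6,np.array([472.7,63.2]),[((264*k,50*k),43),((331*k,52*k),86),((258*k,150*k),43),((317*k,150*k),86)])
E
```

```text
[1.06506491 0.03290584 4.09251231] 10.92860779089782 2.7601785957813263
w5.pkl 43 z 284.3 y 88.6
w5.pkl 86 z 286.2 y 89.1
w5.pkl 43 z 284.7 y 20.2
w5.pkl 86 z 287.0 y 21.1
w7.pkl 43 z 73.8 y 90.7
w7.pkl 86 z 80.0 y 89.2
w7.pkl 43 z 75.4 y 19.8
w7.pkl 86 z 78.5 y 20.8
```

```bash
python3 - <<'E'
from h import *
for f in ('w6','w7'):
    g=cv2.cvtColor(cv2.imread(f'pics/{f}.png'),cv2.COLOR_BGR2GRAY)
    ls=cv2.createLineSegmentDetector().detect(g)[0][:,0]
    print(f)
    for l in ls:
        if l[0]>l[2]-1e9 and min(l[0],l[2])>235 and np.hypot(l[2]-l[0],l[3]-l[1])>40 and abs(l[3]-l[1])>abs(l[2]-l[0]) and max(l[1],l[3])<290:
            k=(l[0]-l[2])/(l[1]-l[3]); print(l.round(0), 'u@150 %.1f'%(l[0]+k*(150-l[1])), 'u@220 %.1f'%(l[0]+k*(220-l[1])))
E
```

```text
w6
[323. 227. 328. 147.] u@150 327.9 u@220 323.7
[269. 268. 269. 202.] u@150 269.1 u@220 269.2
[245. 229. 246. 279.] u@150 244.7 u@220 245.4
[243.  99. 243.  59.] u@150 244.0 u@220 245.0
[307. 182. 304. 228.] u@150 308.9 u@220 304.5
[294. 228. 295. 183.] u@150 296.3 u@220 293.9
[241. 224. 241. 181.] u@150 241.2 u@220 241.4
[352. 148. 346. 224.] u@150 352.0 u@220 346.4
[392. 180. 386. 228.] u@150 395.4 u@220 386.9
[246. 114. 247. 207.] u@150 246.1 u@220 246.6
[270. 111. 271.  61.] u@150 269.4 u@220 268.2
[330. 199. 325. 278.] u@150 333.0 u@220 328.7
[412. 143. 423.  66.] u@150 411.4 u@220 401.9
[353. 123. 358.  63.] u@150 350.8 u@220 344.9
[479. 227. 494. 151.] u@150 494.5 u@220 480.2
[441. 123. 450.  69.] u@150 437.1 u@220 426.3
[328. 143. 333.  68.] u@150 327.6 u@220 323.2
[276. 156. 273. 223.] u@150 275.9 u@220 273.4
[496. 144. 506.  94.] u@150 494.7 u@220 480.5
[443. 173. 452. 125.] u@150 447.6 u@220 434.2
[338.  64. 330. 198.] u@150 332.7 u@220 328.7
[356. 194. 361. 151.] u@150 361.0 u@220 353.2
[315. 206. 319. 149.] u@150 318.7 u@220 313.5
w7
[286. 238. 303. 279.] u@150 248.1 u@
[... 413 characters left out ...]
@220 392.1
[423. 166. 415. 220.] u@150 425.5 u@220 415.3
[247.  61. 248. 208.] u@150 247.7 u@220 247.9
[475. 167. 494.  66.] u@150 478.1 u@220 464.7
[245. 171. 244. 114.] u@150 244.4 u@220 246.0
[273. 109. 271. 221.] u@150 272.0 u@220 271.1
[474. 212. 467. 254.] u@150 483.7 u@220 472.2
[321. 159. 327.  64.] u@150 322.0 u@220 317.6
[334. 278. 338. 232.] u@150 344.5 u@220 338.9
[271. 104. 272.  59.] u@150 270.6 u@220 269.6
[328. 134. 320. 278.] u@150 326.8 u@220 323.3
[426. 142. 432. 102.] u@150 424.9 u@220 414.3
[443. 219. 453. 169.] u@150 456.8 u@220 443.1
[495. 218. 507. 171.] u@150 511.5 u@220 494.8
[339. 222. 348. 104.] u@150 344.3 u@220 339.1
[413. 103. 400. 205.] u@150 406.6 u@220 397.8
```

The grate has opened into a nose-down wedge, with its rear on the near wall. I'll close slightly to reduce the tilt, then measure again.

>>> {"op": "drive_tool", "data": {"steps": [{"grip":0.764,"tx":0,"ty":0,"tz":0,"twist":0},{"grip":0.764,"tx":0,"ty":0,"tz":0,"twist":0},{"grip":0.764,"tx":0,"ty":0,"tz":0,"twist":0},{"grip":0.764,"tx":0,"ty":0,"tz":0,"twist":0}]}}

```text
time: 7.73
eef_pos: [471.8, 63.2, 131.6]
eef_rot: [-0.0, 0.735, 0.678, -0.0]
wrist_force: [-0.3, -0.7, 5.4]
width: 10.4
grip_force: 3.5
```

```bash
cat > bars.py <<'E'
from h import *
def bars(f):
    s=sensors.read_state(); print(s['time'],s['eef_pos'].round(1),s['width'].round(2),s['grip_force'].round(1),s['wrist_force'].round(1),s['moment'].round(2))
    w,c=snap('wrist',f)
    g=cv2.cvtColor(w,cv2.COLOR_BGR2GRAY)
    p=cv2.GaussianBlur(g,(3,9),0)[150,235:].astype(float); gr=np.gradient(p)
    pk=[(i+235,round(gr[i])) for i in range(1,len(gr)-1) if abs(gr[i])>7 and abs(gr[i])>=abs(gr[i-1]) and abs(gr[i])>abs(gr[i+1])]
    print(pk)
E
python3 -c "
from bars import *
bars('w8.png')
for f in ('w6','w7'):
    g=cv2.cvtColor(cv2.imread(f'pics/{f}.png'),cv2.COLOR_BGR2GRAY)
    p=cv2.GaussianBlur(g,(3,9),0)[150,235:].astype(float); gr=np.gradient(p)
    print([(i+235,round(gr[i])) for i in range(1,len(gr)-1) if abs(gr[i])>7 and abs(gr[i])>=abs(gr[i-1]) and abs(gr[i])>abs(gr[i+1])])
a=cv2.imread('pics/w8.png');b=cv2.imread('pics/w7.png');c=cv2.imread('pics/w6.png')
cv2.imwrite('pics/m8.png',cv2.convertScaleAbs(cv2.resize(np.vstack([x[60:160,225:512] for x in (c,b,a)]),(574*800//574,600)),alpha=1.3))
"
```

```text
Traceback (most recent call last):
  File "bars.py", line 3, in bars
    s=sensors.read_state(); print(s['time'],s['eef_pos'].round(1),s['width'].round(2),s['grip_force'].round(1),s['wrist_force'].round(1),s['moment'].round(2))
                                                                  ^^^^^^^^^^^^^^^^
AttributeError: 'float' object has no attribute 'round'
```

```bash
sed -i "s/s\['grip_force'\].round(1)/s['grip_force']/; s/s\['width'\].round(2)/s['width']/" bars.py
python3 -c "
from bars import *
bars('w8.png')
a=cv2.imread('pics/w8.png');b=cv2.imread('pics/w7.png');c=cv2.imread('pics/w6.png')
cv2.imwrite('pics/m8.png',cv2.convertScaleAbs(cv2.resize(np.vstack([x[60:160,225:512] for x in (c,b,a)]),(574,600)),alpha=1.3))
"
```

```text
7.7333 [471.8  63.2 131.6] 10.43272753600869 3.52733351290226 [-0.3 -0.7  5.4] [-0.01  0.22  0.02]
[(247, 8), (272, 9), (305, -16), (405, -8), (484, -9)]
```

View pics/m8.png

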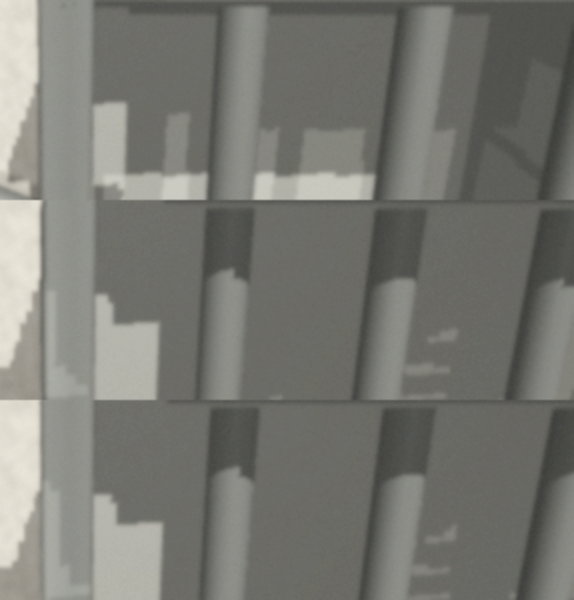

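The strips show bar 1 shifting from u≈346 to 340 to 342 and bar 2 from 438 to 425 to 430, so the grate first sank and then rose. I'll use the rod row to tell roll from drop.

```bash
python3 - <<'E'
from h import *; import pickle
c0=pickle.load(open('w7.pkl','rb'))
for f,tz in (('w6',211.1),('w7',132.3),('w8',131.6)):
    g=cv2.cvtColor(cv2.imread(f'pics/{f}.png'),cv2.COLOR_BGR2GRAY)
    p=cv2.GaussianBlur(g,(9,1),0)[195:260].astype(float)
    for u in (292,375):
        q=p[:,u-10:u+10].mean(1); gr=np.gradient(q); o=np.argsort(-abs(gr))[:5]; print(f,u,sorted((int(i)+195,round(float(gr[i]),1)) for i in o))
# predicted row for rod y=0 at tool rel z
th=np.radians(-4.75);ex=np.array([np.cos(th),np.sin(th)]);t=np.array([472.7,63.2])
for dz in (-36,-40,-44,-50,-56): print(dz,proj(c0,[*(t+20*ex),132.3+dz]).round(1),proj(c0,[*(t+64*ex),132.3+dz]).round(1))
E
```

```text
w6 292 [(228, -8.4), (231, 7.9), (234, -7.7), (235, -9.8), (236, -7.9)]
w6 375 [(231, 9.8), (235, -10.0), (236, -8.9), (254, -8.7), (255, -11.4)]
w7 292 [(222, -8.2), (223, -11.8), (229, -11.3), (230, -11.3), (231, -9.2)]
w7 375 [(221, -13.4), (222, -13.4), (232, 18.1), (233, 11.3), (239, -11.4)]
w8 292 [(223, -11.6), (224, -8.8), (230, -10.2), (231, -10.0), (232, -9.2)]
w8 375 [(223, -16.9), (233, 15.3), (234, 14.9), (241, -14.4), (248, 13.3)]
-36 [293.7 238.2] [374.1 238.4]
-40 [293.  235.2] [371.8 235.3]
-44 [292.3 232.2] [369.5 232.3]
-50 [291.3 227.9] [366.3 228.1]
-56 [290.3 223.9] [363.3 224.1]
```

>>> {"op": "drive_tool", "data": {"steps": [{"grip":0.764,"tx":0.002,"ty":0,"tz":0,"twist":0},{"grip":0.764,"tx":0.004,"ty":0,"tz":0,"twist":0},{"grip":0.764,"tx":0.006,"ty":0,"tz":0,"twist":0},{"grip":0.764,"tx":0.008,"ty":-0.001,"tz":0,"twist":0},{"grip":0.764,"tx":0.01,"ty":-0.001,"tz":0,"twist":0},{"grip":0.764,"tx":0.01,"ty":-0.001,"tz":0,"twist":0}]}}

```text
time: 8.28
eef_pos: [475.1, 63.1, 131.3]
eef_rot: [-0.005, 0.735, 0.678, -0.004]
wrist_force: [-15.2, 2.8, 25.6]
width: 11.0
grip_force: 21.0
```

```bash
python3 -c "
from bars import *
bars('w9.png')
a,c=snap('scene','s9.png');b,c=snap('side','d9.png')
im=np.hstack([cv2.resize(a[140:230,240:330],(500,500),interpolation=cv2.INTER_CUBIC),np.zeros((500,300,3),np.uint8)]);im[:250,500:]=cv2.resize(b[140:220,200:296],(300,250),interpolation=cv2.INTER_CUBIC)
im[250:475,500:]=cv2.resize(cv2.imread('pics/w9.png'),(300,225))
cv2.imwrite('pics/m9.png',cv2.convertScaleAbs(im,alpha=1.4))
"
```

```text
8.2833 [475.1  63.1 131.3] 10.95620900803069 21.043709814548492 [-15.2   2.8  25.6] [0.48 3.3  0.05]
[(244, -12), (247, 14), (272, 8), (301, -16), (401, -8), (478, -8)]
```

View pics/m9.png

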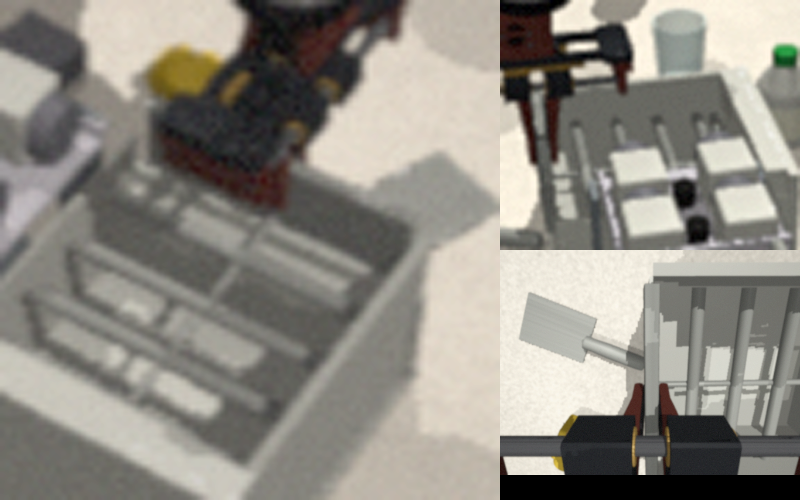

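The nose was not the obstacle. The plate hangs outside the near wall and caught on it. I'll back off, grip firmly, lift above the wall, then open gradually for a controlled tilt.

>>> {"op": "drive_tool", "data": {"steps": [{"grip":0.764,"tx":-0.006,"ty":0.001,"tz":0,"twist":0},{"grip":0.764,"tx":-0.012,"ty":0.001,"tz":0,"twist":0},{"grip":1,"tx":-0.012,"ty":0.001,"tz":0,"twist":0},{"grip":1,"tx":-0.012,"ty":0.001,"tz":0,"twist":0},{"grip":1,"tx":-0.012,"ty":0.001,"tz":0,"twist":0},{"grip":1,"tx":-0.012,"ty":0.001,"tz":0.004,"twist":0},{"grip":1,"tx":-0.012,"ty":0.001,"tz":0.008,"twist":0},{"grip":1,"tx":-0.012,"ty":0.001,"tz":0.008,"twist":0},{"grip":1,"tx":-0.012,"ty":0.001,"tz":0.008,"twist":0}]}}

```text
time: 9.18
eef_pos: [470.3, 63.2, 139.7]
eef_rot: [0.0, 0.735, 0.678, 0.0]
wrist_force: [0.1, -0.5, -2.4]
width: 9.6
grip_force: 50.0
```

```bash
cat > bars.py <<'E'
from h import *
import pickle
def lines(g):
    ls=cv2.createLineSegmentDetector().detect(g)[0][:,0]; r=[]
    for l in ls:
        dy=l[3]-l[1]
        if min(l[0],l[2])>290 and abs(dy)>35 and min(l[1],l[3])<130:
            k=(l[2]-l[0])/dy; u=l[0]+k*(100-l[1]); e=257.4+ (u-257.4)
            r.append((round(float(u),1),round(abs(float(dy)))))
    return sorted(r)
def bars(f):
    s=sensors.read_state(); print(s['time'],s['eef_pos'].round(1),round(s['width'],2),round(s['grip_force'],1),s['wrist_force'].round(1),s['moment'].round(2))
    w,c=snap(*('wrist',f)); pickle.dump(c,open('pics/'+f+'.pkl','wb')); print(lines(cv2.cvtColor(w,cv2.COLOR_BGR2GRAY)))
E
python3 -c "
from bars import *
for f in ('w6','w7','w8'): print(lines(cv2.cvtColor(cv2.imread('pics/'+f+'.png'),6)))
bars('w10.png')
"
```

```text
[(330.7, 75), (335.5, 134), (355.1, 60), (418.2, 78), (444.9, 54), (457.1, 48), (504.9, 50)]
[(305.1, 43), (325.1, 95), (330.2, 35), (348.0, 118), (407.5, 156), (412.9, 102), (432.4, 40), (487.7, 101)]
[(306.8, 41), (327.2, 96), (331.9, 74), (350.6, 119), (411.1, 158), (416.6, 97), (436.5, 41), (493.7, 158)]
9.1833 [470.3  63.2 139.7] 9.58 50.0 [ 0.1 -0.5 -2.4] [-0.07  0.23  0.01]
[(307.6, 41), (328.4, 94), (332.9, 140), (351.9, 41), (413.2, 95), (418.8, 94), (439.0, 49), (497.5, 159)]
```

>>> {"op": "drive_tool", "data": {"steps": [{"grip":0.785,"tx":0,"ty":0,"tz":0,"twist":0},{"grip":0.78,"tx":0,"ty":0,"tz":0,"twist":0},{"grip":0.775,"tx":0,"ty":0,"tz":0,"twist":0},{"grip":0.77,"tx":0,"ty":0,"tz":0,"twist":0},{"grip":0.765,"tx":0,"ty":0,"tz":0,"twist":0},{"grip":0.76,"tx":0,"ty":0,"tz":0,"twist":0},{"grip":0.755,"tx":0,"ty":0,"tz":0,"twist":0},{"grip":0.75,"tx":0,"ty":0,"tz":0,"twist":0},{"grip":0.745,"tx":0,"ty":0,"tz":0,"twist":0},{"grip":0.745,"tx":0,"ty":0,"tz":0,"twist":0}]}}

```text
time: 10.07
eef_pos: [469.8, 63.2, 139.6]
eef_rot: [-0.0, 0.735, 0.678, -0.0]
wrist_force: [-0.5, -0.8, -3.3]
width: 11.4
grip_force: 5.0
```

```bash
python3 -c "
from bars import *
bars('w11.png')
"
```

```text
10.0667 [469.8  63.2 139.6] 11.38 5.0 [-0.5 -0.8 -3.3] [-0.03  0.23 -0.04]
[(308.9, 35), (324.2, 94), (328.8, 72), (347.1, 71), (406.2, 155), (411.6, 103), (431.2, 43), (485.8, 154)]
```

>>> {"op": "drive_tool", "data": {"steps": [{"grip":0.745,"tx":0,"ty":0,"tz":-0.003,"twist":0},{"grip":0.745,"tx":0,"ty":0,"tz":-0.0055,"twist":0},{"grip":0.745,"tx":0,"ty":0,"tz":-0.0055,"twist":0},{"grip":0.745,"tx":0.003,"ty":0,"tz":-0.0055,"twist":0},{"grip":0.745,"tx":0.006,"ty":0,"tz":-0.0055,"twist":0},{"grip":0.745,"tx":0.009,"ty":-0.001,"tz":-0.0055,"twist":0},{"grip":0.745,"tx":0.012,"ty":-0.001,"tz":-0.0055,"twist":0},{"grip":0.745,"tx":0.015,"ty":-0.001,"tz":-0.0055,"twist":0},{"grip":0.745,"tx":0.015,"ty":-0.001,"tz":-0.0055,"twist":0}]}}

```text
time: 10.87
eef_pos: [485.9, 62.2, 134.3]
eef_rot: [0.0, 0.735, 0.678, 0.0]
wrist_force: [-0.1, 0.1, -2.4]
width: 11.0
grip_force: 5.0
```

```bash
python3 -c "
from bars import *
bars('w12.png')
"
```

```text
10.8667 [485.9  62.2 134.3] 11.03 5.0 [-0.1  0.1 -2.4] [-0.08  0.25  0.04]
[(324.4, 95), (329.0, 55), (347.3, 123), (406.3, 154), (411.8, 117), (431.0, 36), (485.7, 154), (512.9, 107)]
```

>>> {"op": "drive_tool", "data": {"steps": [{"grip":0.745,"tx":0.002,"ty":0,"tz":0,"twist":0},{"grip":0.745,"tx":0.004,"ty":0,"tz":0,"twist":0},{"grip":0.745,"tx":0.006,"ty":0,"tz":0,"twist":0},{"grip":0.745,"tx":0.008,"ty":-0.001,"tz":0,"twist":0},{"grip":0.745,"tx":0.009,"ty":-0.001,"tz":0,"twist":0},{"grip":0.745,"tx":0.009,"ty":-0.001,"tz":0,"twist":0}]}}

```text
time: 11.42
eef_pos: [494.3, 61.2, 134.2]
eef_rot: [0.0, 0.735, 0.678, 0.0]
wrist_force: [-0.5, 0.9, -2.5]
width: 11.2
grip_force: 5.0
```

```bash
python3 -c "
from bars import *
bars('w13.png')
"
```

```text
11.4167 [494.3  61.2 134.2] 11.16 5.0 [-0.5  0.9 -2.5] [0.01 0.2  0.03]
[(324.1, 94), (328.6, 114), (347.1, 79), (406.0, 69), (411.7, 119), (430.8, 40), (485.5, 153), (512.7, 108)]
```

>>> {"op": "drive_tool", "data": {"steps": [{"grip":0.745,"tx":0,"ty":0,"tz":-0.003,"twist":0},{"grip":0.745,"tx":0.001,"ty":0,"tz":-0.006,"twist":0},{"grip":0.745,"tx":0.001,"ty":0,"tz":-0.009,"twist":0},{"grip":0.745,"tx":0.001,"ty":0,"tz":-0.012,"twist":0},{"grip":0.745,"tx":0.001,"ty":0,"tz":-0.014,"twist":0},{"grip":0.745,"tx":0.001,"ty":0,"tz":-0.014,"twist":0}]}}

```text
time: 11.97
eef_pos: [494.8, 61.2, 119.7]
eef_rot: [-0.0, 0.735, 0.678, -0.0]
wrist_force: [0.1, -0.3, 0.3]
width: 11.1
grip_force: 0.0
```

```bash
python3 -c "
from bars import *
bars('w14.png')
"
```

```text
11.9667 [494.8  61.2 119.7] 11.12 0.0 [ 0.1 -0.3  0.3] [-0.1   0.03 -0.01]
[(327.7, 98), (332.1, 115), (350.8, 114), (352.1, 44), (412.6, 87), (418.6, 92), (438.7, 43), (497.0, 159)]
```

>>> {"op": "drive_tool", "data": {"steps": [{"grip":0.2,"tx":0,"ty":0,"tz":0,"twist":0},{"grip":0.2,"tx":0,"ty":0,"tz":0,"twist":0},{"grip":0.2,"tx":0,"ty":0,"tz":0,"twist":0},{"grip":0.2,"tx":0,"ty":0,"tz":0.005,"twist":0},{"grip":0,"tx":0,"ty":0,"tz":0.03,"twist":0},{"grip":0,"tx":0,"ty":0,"tz":0.07,"twist":0},{"grip":0,"tx":0,"ty":0,"tz":0.11,"twist":0},{"grip":0,"tx":0,"ty":0,"tz":0.15,"twist":0},{"grip":0,"tx":0,"ty":0,"tz":0.19,"twist":0},{"grip":0,"tx":0,"ty":0,"tz":0.2,"twist":0}]}}

```text
time: 12.85
eef_pos: [497.7, 61.2, 327.3]
eef_rot: [0.004, 0.735, 0.678, 0.004]
wrist_force: [1.0, 0.4, -0.1]
width: 43.9
grip_force: 0.0
```

```bash
python3 -c "
from bars import *
bars('w15.png')
a,c=snap('scene','s15.png')
im=np.hstack([cv2.resize(cv2.imread('pics/w15.png'),(480,360)),cv2.resize(a[140:240,220:308+1],(320,360),interpolation=cv2.INTER_CUBIC)])
cv2.imwrite('pics/m15.png',cv2.convertScaleAbs(im,alpha=1.4))
"
```

```text
12.85 [497.7  61.2 327.3] 43.9 0.0 [ 1.   0.4 -0.1] [-0.09  0.02 -0.02]
[(293.8, 35), (302.5, 39), (312.1, 37), (324.4, 51), (328.0, 116), (335.3, 54), (364.0, 51), (367.9, 119), (375.0, 54), (391.1, 56), (415.5, 74), (419.5, 80), (437.8, 179), (469.1, 57)]
```

View pics/m15.png

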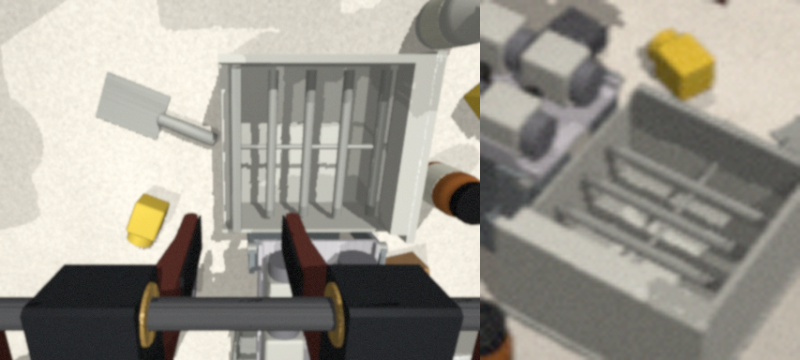

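The grate is in its seat: in the wrist panel the bars run from (273,70) to (340,210), the plate is at (235,150), and the strip is under the lip at (385,150). Next I move to the pan handle, with the fingers closing across the bar.

>>> {"op": "drive_tool", "data": {"steps": [{"grip":0.18,"tx":0.005,"ty":-0.022,"tz":0,"twist":0.11},{"grip":0.18,"tx":0.01,"ty":-0.045,"tz":0,"twist":0.22},{"grip":0.18,"tx":0.015,"ty":-0.067,"tz":0,"twist":0.33},{"grip":0.18,"tx":0.02,"ty":-0.09,"tz":0,"twist":0.44},{"grip":0.18,"tx":0.025,"ty":-0.112,"tz":0,"twist":0.55},{"grip":0.18,"tx":0.03,"ty":-0.135,"tz":0,"twist":0.66},{"grip":0.18,"tx":0.035,"ty":-0.157,"tz":0,"twist":0.77},{"grip":0.18,"tx":0.04,"ty":-0.18,"tz":0,"twist":0.88},{"grip":0.18,"tx":0.045,"ty":-0.2,"tz":0,"twist":0.99},{"grip":0.18,"tx":0.05,"ty":-0.224,"tz":0,"twist":1.1}]}}

```text
time: 13.78
eef_pos: [543.6, -163.0, 317.3]
eef_rot: [-0.002, 0.269, 0.963, 0.0]
wrist_force: [-0.3, -0.1, -0.2]
width: 36.0
grip_force: 0.0
```

>>> {"op": "drive_tool", "data": {"steps": [{"grip":0.18,"tx":0.005,"ty":-0.02,"tz":0,"twist":0.11},{"grip":0.18,"tx":0.01,"ty":-0.045,"tz":0,"twist":0.22},{"grip":0.18,"tx":0.017,"ty":-0.06,"tz":-0.01,"twist":0.33},{"grip":0.18,"tx":0.017,"ty":-0.076,"tz":-0.02,"twist":0.44},{"grip":0.18,"tx":0.017,"ty":-0.076,"tz":-0.02,"twist":0.471},{"grip":0.18,"tx":0.017,"ty":-0.076,"tz":-0.02,"twist":0.471},{"grip":0.18,"tx":0.017,"ty":-0.076,"tz":-0.02,"twist":0.471}]}}

```text
time: 14.37
eef_pos: [560.8, -238.3, 297.9]
eef_rot: [-0.002, 0.041, 0.999, 0.001]
wrist_force: [-0.1, 0.4, 0.3]
width: 36.1
grip_force: 0.0
```

```bash
python3 -c "
from bars import *
s=sensors.read_state(); print(s['time'],s['eef_pos'].round(1),s['eef_rot'].round(3),s['width'],s['joints'].round(2))
w,c=snap('wrist','w16.png'); g=cv2.cvtColor(w,6); pickle.dump(c,open('w16.pkl','wb'))
for l in cv2.createLineSegmentDetector().detect(g)[0][:,0]:
    if np.hypot(l[2]-l[0],l[3]-l[1])>30 and max(l[1],l[3])<290: print(l.round(0),onz(c,l[0],l[1],163).round(1)[:2],onz(c,l[2],l[3],163).round(1)[:2])
print(proj(c,[562-50,-238.6+4,163]),proj(c,[562,-238.6,163]))
"
```

```text
14.3667 [ 560.8 -238.3  297.9] [-0.002  0.041  0.999  0.001] 36.11802257969626 [-0.52  0.34  1.42  0.    1.39 -2.  ]
[ 84. 282. 176. 282.] [ 636.7 -399.6] [ 643.5 -318.3]
[176. 282. 200. 245.] [ 643.7 -317.7] [ 609.6 -291.8]
[338. 282. 431. 281.] [ 655.6 -173.2] [662.2 -90.4]
[332. 173. 388. 170.] [ 554.  -176.8] [ 555.9 -131.4]
[314. 243. 337. 281.] [ 615.4 -193.3] [ 654.2 -174.1]
[228. 194. 223. 245.] [ 565.3 -262.7] [ 611.2 -272.3]
[323.  15. 283.  10.] [ 437.3 -180.7] [ 431.8 -209.3]
[305. 224. 308. 127.] [ 597.5 -200.8] [ 515.7 -194.6]
[511. 102. 354. 102.] [509.4 -39.5] [ 499.8 -158.7]
[468.  51. 461.  89.] [469.9 -75.9] [496.9 -78.3]
[391. 167. 397. 113.] [ 553.3 -129.5] [ 510.9 -125.9]
[249. 243. 248. 177.] [ 611.1 -249.2] [ 552.  -244.6]
[511. 259. 467. 260.] [645.5 -21.7] [642.8 -60. ]
[485. 171. 495. 120.] [562.9 -53.1] [522.7 -49.8]
[511.  80. 471.  78.] [493.3 -41.6] [489.4 -71.7]
[314. 124. 310. 226.] [ 514.1 -190. ] [ 599.1 -196.5]
[468. 258. 475. 217.] [641.6 -59.3] [602.5 -57. ]
[314. 234. 317. 182.] [ 607.3 -193.5] [ 560.9 -188.8]
[323. 108. 471. 108.] [ 501.9 -182.
[... 1984 characters left out ...]
284.   4. 325.   8.] [ 428.2 -208.2] [ 433.3 -179.1]
[253. 117. 255. 252.] [ 504.5 -236.6] [ 619.8 -245.3]
[259. 238. 261. 122.] [ 607.1 -240. ] [ 508.9 -231.1]
[314. 115. 256. 116.] [ 507.1 -189.5] [ 503.8 -234.7]
[ 67. 104.  74. 221.] [ 483.5 -377.6] [ 578.  -394.7]
[319. 197. 354. 197.] [ 574.  -187.6] [ 576.6 -158.7]
[244. 107. 241. 161.] [ 496.4 -242.9] [ 538.1 -249.8]
[240.  78. 233. 167.] [ 475.4 -244.2] [ 542.7 -256.2]
[451.  97. 417.  94.] [501.7 -85.6] [ 497.6 -111.4]
[259. 111. 306. 111.] [ 500.1 -231.6] [ 503.4 -196.1]
[297. 183. 295. 217.] [ 560.6 -205.2] [ 590.1 -208.7]
[263. 123. 302. 124.] [ 509.9 -229.4] [ 512.8 -199.4]
[256.68276096 126.34488844] [256.838725   187.97017832]
```

Bar edges are at u=248 and 263, giving a bar centre of y≈-238.6 and x 503–624. That matches the prediction, so I descend and grip.

>>> {"op": "drive_tool", "data": {"steps": [{"grip":0.18,"tx":0,"ty":0,"tz":-0.03,"twist":0},{"grip":0.18,"tx":0,"ty":0,"tz":-0.065,"twist":0},{"grip":0.18,"tx":0,"ty":0,"tz":-0.095,"twist":0},{"grip":0.18,"tx":0,"ty":0,"tz":-0.115,"twist":0},{"grip":0.18,"tx":0,"ty":0,"tz":-0.127,"twist":0},{"grip":1,"tx":0,"ty":0,"tz":-0.127,"twist":0},{"grip":1,"tx":0,"ty":0,"tz":-0.127,"twist":0},{"grip":1,"tx":0,"ty":0,"tz":-0.127,"twist":0},{"grip":1,"tx":0,"ty":0,"tz":-0.127,"twist":0},{"grip":1,"tx":0,"ty":0,"tz":-0.127,"twist":0}], "force": 40}}

```text
time: 15.25
eef_pos: [562.8, -239.2, 174.6]
eef_rot: [0.001, 0.04, 0.999, -0.001]
wrist_force: [-0.1, 0.2, 1.2]
width: 11.0
grip_force: 40.0
```

```bash
python3 -c "
import numpy as np
R=np.hypot(190,28);p0=np.arctan2(28,190);th=np.radians(-4.6);ey=np.array([-np.sin(th),np.cos(th)])
for t in np.arange(0,1.21,.06):
    dy=-R*np.cos(p0+t)+190; dz=R*np.sin(p0+t)-28; print('%.2f'%t,(dy*ey/1000).round(4),round(dz/1000,4))
from h import *; s=sensors.read_state(); print(s['width'],s['grip_force'],s['wrist_force'],s['eef_pos'])
"
```

```text
0.00 [-0. -0.] 0.0
0.06 [0.0002 0.002 ] 0.0113
0.12 [0.0004 0.0047] 0.0225
0.18 [0.0006 0.0081] 0.0336
0.24 [0.001  0.0121] 0.0444
0.30 [0.0013 0.0167] 0.0549
0.36 [0.0018 0.022 ] 0.0651
0.42 [0.0022 0.0278] 0.075
0.48 [0.0028 0.0343] 0.0846
0.54 [0.0033 0.0413] 0.0937
0.60 [0.0039 0.0488] 0.1024
0.66 [0.0046 0.0569] 0.1106
0.72 [0.0053 0.0654] 0.1183
0.78 [0.006  0.0744] 0.1255
0.84 [0.0067 0.0838] 0.1322
0.90 [0.0075 0.0935] 0.1382
0.96 [0.0083 0.1036] 0.1437
1.02 [0.0092 0.1141] 0.1486
1.08 [0.01   0.1247] 0.1528
1.14 [0.0109 0.1357] 0.1563
1.20 [0.0118 0.1468] 0.1592
10.973991934879292 40.00099539756775 [-0.06896024  0.19286787  1.15314757] [ 562.7664407  -239.22186477  174.59672927]
```

>>> {"op": "drive_tool", "data": {"steps": [{"grip":1,"tx":0,"ty":0.002,"tz":0.0113,"twist":0},{"grip":1,"tx":0,"ty":0.0047,"tz":0.0225,"twist":0},{"grip":1,"tx":0.0006,"ty":0.0081,"tz":0.0336,"twist":0},{"grip":1,"tx":0.001,"ty":0.0121,"tz":0.0444,"twist":0},{"grip":1,"tx":0.0013,"ty":0.0167,"tz":0.0549,"twist":0},{"grip":1,"tx":0.0018,"ty":0.022,"tz":0.0651,"twist":0},{"grip":1,"tx":0.0022,"ty":0.0278,"tz":0.075,"twist":0},{"grip":1,"tx":0.0028,"ty":0.0343,"tz":0.0846,"twist":0},{"grip":1,"tx":0.0028,"ty":0.0343,"tz":0.0846,"twist":0}]}}

```text
time: 16.0
eef_pos: [565.5, -205.3, 261.1]
eef_rot: [0.002, 0.04, 0.999, -0.002]
wrist_force: [-0.6, -5.7, 4.5]
width: 11.1
grip_force: 40.0
```

>>> {"op": "drive_tool", "data": {"steps": [{"grip":1,"tx":0.0003,"ty":0.0035,"tz":0.0046,"twist":0},{"grip":1,"tx":0.0005,"ty":0.007,"tz":0.0091,"twist":0},{"grip":1,"tx":0.0008,"ty":0.0107,"tz":0.0135,"twist":0},{"grip":1,"tx":0.0011,"ty":0.0145,"tz":0.0178,"twist":0},{"grip":1,"tx":0.0014,"ty":0.0185,"tz":0.022,"twist":0},{"grip":1,"tx":0.0018,"ty":0.0226,"tz":0.026,"twist":0},{"grip":1,"tx":0.0021,"ty":0.0268,"tz":0.0299,"twist":0},{"grip":1,"tx":0.0025,"ty":0.0311,"tz":0.0337,"twist":0},{"grip":1,"tx":0.0028,"ty":0.0356,"tz":0.0374,"twist":0},{"grip":1,"tx":0.0032,"ty":0.0401,"tz":0.0409,"twist":0}]}}

```text
time: 16.83
eef_pos: [568.5, -168.4, 301.3]
eef_rot: [0.002, 0.04, 0.999, -0.004]
wrist_force: [-1.8, -13.0, 7.2]
width: 10.7
grip_force: 40.0
```

>>> {"op": "drive_tool", "data": {"steps": [{"grip":1,"tx":0,"ty":0,"tz":0,"twist":0},{"grip":1,"tx":0.0007,"ty":0.0094,"tz":0.0067,"twist":0},{"grip":1,"tx":0.0015,"ty":0.0191,"tz":0.0127,"twist":0},{"grip":1,"tx":0.0023,"ty":0.0292,"tz":0.0182,"twist":0},{"grip":1,"tx":0.0032,"ty":0.0397,"tz":0.0231,"twist":0},{"grip":1,"tx":0.004,"ty":0.0503,"tz":0.0273,"twist":0},{"grip":1,"tx":0.0045,"ty":0.056,"tz":0.029,"twist":0},{"grip":1,"tx":0.0045,"ty":0.056,"tz":0.029,"twist":0},{"grip":1,"tx":0.0045,"ty":0.056,"tz":0.029,"twist":0}]}}

```text
time: 17.58
eef_pos: [573.5, -110.1, 332.1]
eef_rot: [0.003, 0.04, 0.999, -0.002]
wrist_force: [-2.5, -5.7, 17.1]
width: 11.1
grip_force: 40.0
```

```bash
python3 -c "
from h import *
s=sensors.read_state(); print(s['time'],s['eef_pos'],s['width'],s['grip_force'],s['wrist_force'])
a,c=snap('scene','s17.png'); b,c=snap('side','d17.png')
im=np.hstack([cv2.resize(a[120:245,200:325],(400,400),interpolation=cv2.INTER_CUBIC),cv2.resize(b[120:245,190:315],(400,400),interpolation=cv2.INTER_CUBIC)])
cv2.imwrite('pics/m17.png',cv2.convertScaleAbs(im,alpha=1.3))
"
```

```text
17.5833 [ 573.47563694 -110.11490411  332.05817722] 11.108723108343531 40.00363647937775 [-2.52567784 -5.65116665 17.10342737]
```

View pics/m17.png

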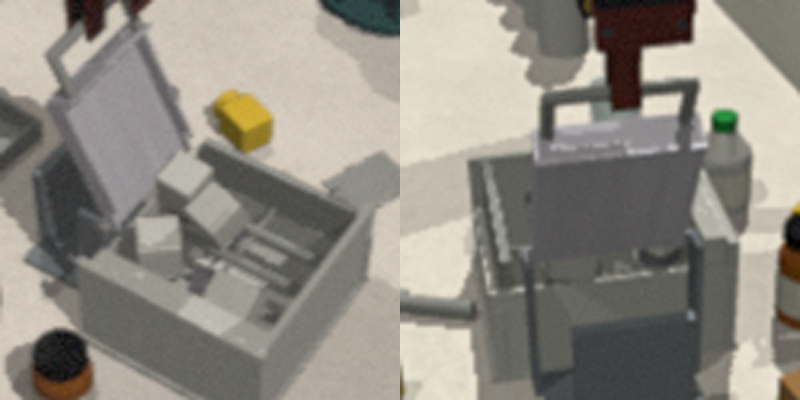

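The pan is tipped and empty. Four bottles lie on the grate in the scene crop at (182,185), (215,215), (155,245) and (235,295), and one or two look leaned or tilted. Now I swing the pan back down.

>>> {"op": "drive_tool", "data": {"steps": [{"grip":1,"tx":-0.0013,"ty":-0.0163,"tz":-0.0059,"twist":0},{"grip":1,"tx":-0.0022,"ty":-0.0268,"tz":-0.0108,"twist":0},{"grip":1,"tx":-0.003,"ty":-0.0369,"tz":-0.0163,"twist":0},{"grip":1,"tx":-0.0038,"ty":-0.0466,"tz":-0.0223,"twist":0},{"grip":1,"tx":-0.0045,"ty":-0.056,"tz":-0.029,"twist":0},{"grip":1,"tx":-0.0052,"ty":-0.065,"tz":-0.0362,"twist":0},{"grip":1,"tx":-0.0059,"ty":-0.0735,"tz":-0.0439,"twist":0},{"grip":1,"tx":-0.0066,"ty":-0.0816,"tz":-0.0521,"twist":0},{"grip":1,"tx":-0.0072,"ty":-0.0891,"tz":-0.0608,"twist":0},{"grip":1,"tx":-0.0077,"ty":-0.0961,"tz":-0.0699,"twist":0}]}}

```text
time: 18.52
eef_pos: [565.9, -204.9, 259.0]
eef_rot: [0.002, 0.04, 0.999, -0.0]
wrist_force: [4.3, -0.6, 3.8]
width: 11.0
grip_force: 40.0
```

>>> {"op": "drive_tool", "data": {"steps": [{"grip":1,"tx":-0.0006,"ty":-0.0065,"tz":-0.0096,"twist":0},{"grip":1,"tx":-0.001,"ty":-0.0123,"tz":-0.0195,"twist":0},{"grip":1,"tx":-0.0015,"ty":-0.0176,"tz":-0.0297,"twist":0},{"grip":1,"tx":-0.0018,"ty":-0.0222,"tz":-0.0402,"twist":0},{"grip":1,"tx":-0.0022,"ty":-0.0262,"tz":-0.051,"twist":0},{"grip":1,"tx":-0.0024,"ty":-0.0296,"tz":-0.0621,"twist":0},{"grip":1,"tx":-0.0026,"ty":-0.0323,"tz":-0.0733,"twist":0},{"grip":1,"tx":-0.0028,"ty":-0.0343,"tz":-0.0846,"twist":0},{"grip":1,"tx":-0.0028,"ty":-0.0343,"tz":-0.0846,"twist":0},{"grip":1,"tx":-0.0028,"ty":-0.0343,"tz":-0.0846,"twist":0}]}}

```text
time: 19.35
eef_pos: [562.4, -239.0, 171.5]
eef_rot: [0.0, 0.04, 0.999, 0.0]
wrist_force: [6.3, -2.7, -3.0]
width: 11.1
grip_force: 40.0
```

>>> {"op": "drive_tool", "data": {"steps": [{"grip":0.18,"tx":0,"ty":0,"tz":0,"twist":0},{"grip":0.18,"tx":0,"ty":0,"tz":0,"twist":0},{"grip":0.18,"tx":0,"ty":0,"tz":0,"twist":0},{"grip":0.18,"tx":0,"ty":0,"tz":0,"twist":0},{"grip":0.18,"tx":0,"ty":0,"tz":0.02,"twist":0},{"grip":0.18,"tx":0,"ty":0,"tz":0.05,"twist":0},{"grip":0.18,"tx":0,"ty":0.005,"tz":0.09,"twist":0},{"grip":-0.3,"tx":0.005,"ty":0.03,"tz":0.12,"twist":0},{"grip":-0.5,"tx":0.008,"ty":0.065,"tz":0.14,"twist":0},{"grip":-1,"tx":0.01,"ty":0.1,"tz":0.16,"twist":0}]}}

```text
time: 20.18
eef_pos: [571.8, -138.3, 334.9]
eef_rot: [0.001, 0.041, 0.999, -0.0]
wrist_force: [0.0, 0.1, -0.2]
width: 52.5
grip_force: 0.0
```

>>> {"op": "drive_tool", "data": {"steps": [{"grip":-1,"tx":0.004,"ty":0.035,"tz":0.01,"twist":0},{"grip":-1,"tx":0.008,"ty":0.07,"tz":0.02,"twist":0},{"grip":-1,"tx":0.012,"ty":0.105,"tz":0.03,"twist":0},{"grip":-1,"tx":0.016,"ty":0.14,"tz":0.04,"twist":0},{"grip":-1,"tx":0.018,"ty":0.175,"tz":0.04,"twist":0},{"grip":-1,"tx":0.018,"ty":0.19,"tz":0.04,"twist":0},{"grip":-1,"tx":0.018,"ty":0.19,"tz":0.04,"twist":0},{"grip":-1,"tx":0.018,"ty":0.19,"tz":0.04,"twist":0}]}}

```text
time: 20.85
eef_pos: [589.2, 51.8, 372.8]
eef_rot: [-0.001, 0.039, 0.999, -0.0]
wrist_force: [0.3, -0.2, 0.1]
width: 88.0
grip_force: 0.0
```

```bash
python3 -c "
from h import *; import pickle
s=sensors.read_state(); print(s['time'],s['eef_pos'],s['eef_rot'].round(3),s['width'],s['joints'].round(2))
w,c=snap('wrist','w18.png'); pickle.dump(c,open('w18.pkl','wb')); b,cb=snap('side','d18.png'); a,ca=snap('scene','s18.png')
p=[proj(c,[x,y,90]) for x,y in ((480,160),(700,160),(480,-60),(700,-60))]; print(np.round(p))
im=np.zeros((600,800,3),np.uint8); im[:,:560]=cv2.resize(w[:330,130:438],(560,600),interpolation=cv2.INTER_CUBIC)
im[:240,560:]=cv2.resize(b[150:250,200:300],(240,240),interpolation=cv2.INTER_CUBIC); im[240:480,560:]=cv2.resize(a[140:240,215:315],(240,240),interpolation=cv2.INTER_CUBIC)
cv2.imwrite('pics/m18.png',cv2.convertScaleAbs(im,alpha=1.3))
"
```

```text
20.85 [589.2240089   51.77324637 372.83845292] [-0.001  0.039  0.999 -0.   ] 87.96573034719879 [-0.03  0.26  1.34 -0.    1.54 -1.52]
[[345.  49.]
 [346. 228.]
 [153.  65.]
 [180. 240.]]
```

```bash
python3 -c "
from h import *
w=cv2.imread('pics/w18.png');b=cv2.imread('pics/d18.png');a=cv2.imread('pics/s18.png')
im=np.zeros((600,800,3),np.uint8); im[:598,:540]=cv2.resize(w[35:265,145:353],(540,598),interpolation=cv2.INTER_CUBIC)
im[:260,540:]=cv2.resize(b[150:250,200:300],(260,260),interpolation=cv2.INTER_CUBIC); im[260:520,540:]=cv2.resize(a[140:240,215:315],(260,260),interpolation=cv2.INTER_CUBIC)
cv2.imwrite('pics/m18.png',cv2.convertScaleAbs(im,alpha=1.3))
"
```

```text
(no output)
```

View pics/m18.png

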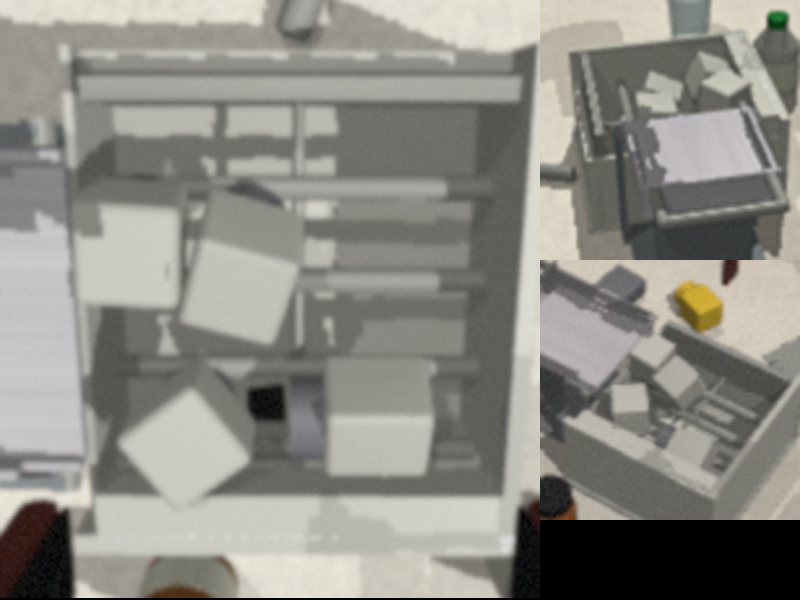

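The wrist panel shows bottle A at (130,255), square to the box, near the pan edge. B is at (240,290), tilted. C is at (185,447), turned about 45°. D is at (380,430), lying with its cap to the left at (305,410). A black stopper shows at (267,400). The pan is level at the left. Next I compute positions from both views.

```bash
cat > geo.py <<'E'
from h import *; import pickle
TH=np.radians(-4.6);EX=np.array([np.cos(TH),np.sin(TH)]);EY=np.array([-EX[1],EX[0]]);O=EX*583.3+EY*102.2
def S(p): q=np.array(p[:2])-O; return np.array([q@EX,q@EY]).round(1)
def W(x,y): return (O+x*EX+y*EY).round(1)
def tri(*r):
    M=sum(np.eye(3)-np.outer(d,d)/(d@d) for o,d in r); v=sum((np.eye(3)-np.outer(d,d)/(d@d))@o for o,d in r); return np.linalg.solve(M,v)
E
python3 - <<'E'
from geo import *
c=pickle.load(open('w18.pkl','rb')); ca=viewer.calibration('scene')
w=lambda X,Y:(145+X/2.596,35+Y/2.6); a=lambda X,Y:(215+(X-540)/2.6,140+(Y-260)/2.6)
# top face centres
for n,p,q in (('A',(128,255),(655,352)),('B',(240,292),(677,382)),('C',(185,448),(631,398)),('D',(380,431),(692,444))):
    P=tri(ray(c,*w(*p)),ray(ca,*a(*q))); print(n,S(P),P.round(1))
for n,p,z in (('D tl',(327,388),126),('D br',(432,475),126),('D side bottom tl',(327,357),82),('cap l',(288,410),122),('A tl',(75,205),148),('A br',(180,305),148),('A tl',(75,205),126),('A br',(180,305),126),('A sidebottom',(130,178),82),
  ('C l',(120,440),148),('C t',(195,390),148),('C r',(250,455),148),('C b',(180,508),148),('B tl',(207,237),126),('B tr',(300,265),126),('B br',(272,347),126),('B bl',(180,315),126),('B far r',(305,205),100),('B far l',(225,180),100),('stop',(267,402),18),('stop',(267,402),82)):
    print(n,z,S(onz(c,*w(*p),z)))
E
```

```text
A [-29.9 -69.1] [554.3 -11.4 135.7]
B [-12.1 -24.4] [575.6  31.7 123.4]
C [ 53.2 -48.5] [638.7   2.5 142.2]
D [54.5 39. ] [647.   89.6 115.1]
D tl 126 [31.1 12.4]
D br 126 [72.6 61.2]
D side bottom tl 82 [28.2 14. ]
cap l 122 [42.7 -5. ]
A tl 148 [-50.4 -89.2]
A br 148 [-10.5 -49.1]
A tl 126 [-48.5 -94.4]
A br 126 [ -6.2 -51.9]
A sidebottom 82 [-57.  -78.5]
C l 148 [ 48.  -76.8]
C t 148 [ 25.7 -44. ]
C r 148 [ 54.7 -21.2]
C b 148 [ 79.5 -52.2]
B tl 126 [-35.3 -39.4]
B tr 126 [-23.6   0.1]
B br 126 [ 12.4 -12.1]
B bl 126 [ -1.8 -52. ]
B far r 100 [-46.5   2.4]
B far l 100 [-57.3 -33.2]
stop 18 [ 71.3 -17.4]
stop 82 [ 51.4 -15.6]
```

Work order: A first (fingers along x), then B, then C, then D. For A: world (554.6,-12.3), grasp height 112.

>>> {"op": "drive_tool", "data": {"steps": [{"grip":-0.64,"tx":-0.01,"ty":-0.015,"tz":-0.01,"twist":-0.12},{"grip":-0.64,"tx":-0.02,"ty":-0.03,"tz":-0.02,"twist":-0.24},{"grip":-0.64,"tx":-0.035,"ty":-0.045,"tz":-0.03,"twist":-0.36},{"grip":-0.64,"tx":-0.035,"ty":-0.0635,"tz":-0.04,"twist":-0.48},{"grip":-0.64,"tx":-0.035,"ty":-0.0635,"tz":-0.05,"twist":-0.6},{"grip":-0.64,"tx":-0.035,"ty":-0.0635,"tz":-0.06,"twist":-0.72},{"grip":-0.64,"tx":-0.035,"ty":-0.0635,"tz":-0.07,"twist":-0.84},{"grip":-0.64,"tx":-0.035,"ty":-0.0635,"tz":-0.08,"twist":-0.96},{"grip":-0.64,"tx":-0.035,"ty":-0.0635,"tz":-0.09,"twist":-1.08},{"grip":-0.64,"tx":-0.035,"ty":-0.0635,"tz":-0.1,"twist":-1.2}], "force": 25}}

```text
time: 21.83
eef_pos: [554.6, -13.9, 272.5]
eef_rot: [-0.0, 0.6, 0.8, -0.0]
wrist_force: [0.3, 0.4, -0.6]
width: 71.9
grip_force: 0.0
```

>>> {"op": "drive_tool", "data": {"steps": [{"grip":-0.64,"tx":0,"ty":0,"tz":0,"twist":-0.12},{"grip":-0.64,"tx":0,"ty":0,"tz":0,"twist":-0.24},{"grip":-0.64,"tx":0,"ty":0,"tz":0,"twist":-0.371},{"grip":-0.64,"tx":0,"ty":0,"tz":-0.02,"twist":-0.371},{"grip":-0.64,"tx":0,"ty":0,"tz":-0.05,"twist":-0.371},{"grip":-0.64,"tx":0,"ty":0,"tz":-0.085,"twist":-0.371},{"grip":-0.64,"tx":0,"ty":0,"tz":-0.115,"twist":-0.371},{"grip":-0.64,"tx":0,"ty":0,"tz":-0.14,"twist":-0.371},{"grip":-0.64,"tx":0,"ty":0,"tz":-0.152,"twist":-0.371},{"grip":-0.64,"tx":0,"ty":0,"tz":-0.155,"twist":-0.371}]}}

```text
time: 22.67
eef_pos: [552.7, -13.5, 115.4]
eef_rot: [-0.002, 0.735, 0.678, -0.002]
wrist_force: [0.1, 0.2, -0.1]
width: 71.5
grip_force: 0.0
```

>>> {"op": "drive_tool", "data": {"steps": [{"grip":1,"tx":0,"ty":0,"tz":0,"twist":0},{"grip":1,"tx":0,"ty":0,"tz":0,"twist":0},{"grip":1,"tx":0,"ty":0,"tz":0,"twist":0},{"grip":1,"tx":0,"ty":0,"tz":0,"twist":0},{"grip":1,"tx":0,"ty":0,"tz":0,"twist":0},{"grip":1,"tx":0,"ty":0,"tz":0,"twist":0}]}}

```text
time: 23.17
eef_pos: [555.0, -12.3, 118.8]
eef_rot: [0.0, 0.735, 0.678, 0.0]
wrist_force: [-1.2, -0.1, 2.3]
width: 44.5
grip_force: 24.9
```

>>> {"op": "drive_tool", "data": {"steps": [{"grip":1,"tx":0,"ty":0,"tz":0.01,"twist":0},{"grip":1,"tx":0,"ty":0,"tz":0.035,"twist":0},{"grip":1,"tx":0,"ty":0,"tz":0.07,"twist":0},{"grip":1,"tx":0,"ty":0,"tz":0.105,"twist":0},{"grip":1,"tx":0,"ty":0,"tz":0.14,"twist":0},{"grip":1,"tx":-0.002,"ty":-0.02,"tz":0.165,"twist":0},{"grip":1,"tx":-0.006,"ty":-0.055,"tz":0.17,"twist":-0.02},{"grip":1,"tx":-0.01,"ty":-0.09,"tz":0.17,"twist":-0.05},{"grip":1,"tx":-0.015,"ty":-0.125,"tz":0.17,"twist":-0.09},{"grip":1,"tx":-0.02,"ty":-0.16,"tz":0.17,"twist":-0.09}]}}

```text
time: 24.0
eef_pos: [534.9, -173.6, 289.7]
eef_rot: [0.001, 0.765, 0.644, 0.001]
wrist_force: [0.2, -0.9, -0.3]
width: 44.3
grip_force: 24.9
```

>>> {"op": "drive_tool", "data": {"steps": [{"grip":1,"tx":-0.005,"ty":-0.035,"tz":0,"twist":0},{"grip":1,"tx":-0.01,"ty":-0.07,"tz":0,"twist":0},{"grip":1,"tx":-0.015,"ty":-0.105,"tz":0,"twist":0},{"grip":1,"tx":-0.02,"ty":-0.14,"tz":0,"twist":0},{"grip":1,"tx":-0.025,"ty":-0.175,"tz":0,"twist":0},{"grip":1,"tx":-0.03,"ty":-0.205,"tz":0,"twist":0},{"grip":1,"tx":-0.032,"ty":-0.224,"tz":-0.02,"twist":0},{"grip":1,"tx":-0.032,"ty":-0.224,"tz":-0.06,"twist":0},{"grip":1,"tx":-0.032,"ty":-0.224,"tz":-0.1,"twist":0},{"grip":1,"tx":-0.032,"ty":-0.224,"tz":-0.14,"twist":0}]}}

```text
time: 24.83
eef_pos: [503.3, -397.5, 148.2]
eef_rot: [0.002, 0.765, 0.644, 0.0]
wrist_force: [0.8, -0.5, 0.0]
width: 44.0
grip_force: 24.9
```

```bash
python3 - <<'E'
from geo import *
s=sensors.read_state(); print(s['time'],s['eef_pos'].round(1),s['width'],s['wrist_force'].round(1))
w,c=snap('wrist','w19.png'); a,ca=snap('scene','s19.png')
# tray wall check: LSD lines at z=28 in the wrist picture
for l in cv2.createLineSegmentDetector().detect(cv2.cvtColor(w,6))[0][:,0]:
    if np.hypot(l[2]-l[0],l[3]-l[1])>90: print(l.round(0),onz(c,l[0],l[1],28).round(0)[:2],onz(c,l[2],l[3],28).round(0)[:2])
E
```

```text
24.8333 [ 503.3 -397.5  148.2] 43.96390478153484 [ 0.8 -0.5  0. ]
[ 68. 282. 168. 282.] [ 332. -449.] [ 415. -464.]
[347. 282. 447. 282.] [ 565. -490.] [ 649. -504.]
[186. 255. 175.  67.] [ 437. -442.] [ 462. -298.]
[176.   1. 486.   3.] [ 473. -258.] [ 676. -294.]
[468. 123. 449. 229.] [ 666. -372.] [ 650. -456.]
[487.   5. 465. 122.] [ 677. -295.] [ 663. -371.]
[187. 126. 193. 232.] [ 461. -339.] [ 446. -422.]
[495.   0. 477.  98.] [ 683. -293.] [ 671. -355.]
[202. 316. 312. 316.] [ 436. -502.] [ 531. -519.]
[384.   9. 193.   8.] [ 609. -286.] [ 483. -263.]
```

>>> {"op": "drive_tool", "data": {"steps": [{"grip":1,"tx":0,"ty":0,"tz":-0.03,"twist":0},{"grip":1,"tx":0,"ty":0,"tz":-0.06,"twist":0},{"grip":1,"tx":0,"ty":0,"tz":-0.085,"twist":0},{"grip":1,"tx":0,"ty":0,"tz":-0.097,"twist":0},{"grip":1,"tx":0,"ty":0,"tz":-0.103,"twist":0},{"grip":1,"tx":0,"ty":0,"tz":-0.104,"twist":0},{"grip":-0.32,"tx":0,"ty":0,"tz":-0.104,"twist":0},{"grip":-0.32,"tx":0,"ty":0,"tz":-0.104,"twist":0},{"grip":-0.32,"tx":0,"ty":0,"tz":-0.104,"twist":0},{"grip":-0.32,"tx":0,"ty":0,"tz":-0.104,"twist":0}]}}

```text
time: 25.77
eef_pos: [503.5, -396.9, 45.5]
eef_rot: [0.001, 0.765, 0.645, 0.0]
wrist_force: [0.5, -0.1, -0.3]
width: 57.7
grip_force: 0.0
```

>>> {"op": "drive_tool", "data": {"steps": [{"grip":-0.32,"tx":0,"ty":0,"tz":0.02,"twist":0},{"grip":-0.32,"tx":0,"ty":0,"tz":0.055,"twist":0},{"grip":-0.32,"tx":0,"ty":0,"tz":0.095,"twist":0},{"grip":-0.32,"tx":0,"ty":0,"tz":0.135,"twist":0},{"grip":-0.32,"tx":0,"ty":0,"tz":0.175,"twist":0},{"grip":-0.32,"tx":0,"ty":0,"tz":0.215,"twist":0},{"grip":-0.32,"tx":0.002,"ty":0.03,"tz":0.25,"twist":0},{"grip":-0.32,"tx":0.006,"ty":0.065,"tz":0.27,"twist":0},{"grip":-0.32,"tx":0.012,"ty":0.1,"tz":0.29,"twist":0},{"grip":-0.32,"tx":0.018,"ty":0.137,"tz":0.3,"twist":0}]}}

```text
time: 26.6
eef_pos: [521.4, -259.1, 348.0]
eef_rot: [0.003, 0.765, 0.644, 0.001]
wrist_force: [1.2, 0.0, 0.0]
width: 57.9
grip_force: 0.0
```

>>> {"op": "drive_tool", "data": {"steps": [{"grip":-1,"tx":0.006,"ty":0.038,"tz":0.004,"twist":0.09},{"grip":-1,"tx":0.012,"ty":0.076,"tz":0.008,"twist":0.09},{"grip":-1,"tx":0.018,"ty":0.114,"tz":0.012,"twist":0.09},{"grip":-1,"tx":0.024,"ty":0.152,"tz":0.016,"twist":0.09},{"grip":-1,"tx":0.03,"ty":0.19,"tz":0.02,"twist":0.09},{"grip":-1,"tx":0.036,"ty":0.228,"tz":0.024,"twist":0.09},{"grip":-1,"tx":0.042,"ty":0.25,"tz":0.025,"twist":0.09},{"grip":-1,"tx":0.042,"ty":0.265,"tz":0.025,"twist":0.09},{"grip":-1,"tx":0.042,"ty":0.265,"tz":0.025,"twist":0.09},{"grip":-1,"tx":0.042,"ty":0.265,"tz":0.025,"twist":0.09}]}}

```text
time: 27.43
eef_pos: [562.6, 6.3, 369.6]
eef_rot: [0.0, 0.734, 0.679, -0.0]
wrist_force: [-0.5, -0.8, 0.1]
width: 87.6
grip_force: 0.0
```

```bash
cat > seg.py <<'E'
from geo import *
def seg(f,thr=(150,165,180),zs=(126,148),save=True):
    s=sensors.read_state(); print(s['time'],s['eef_pos'].round(1),round(s['width'],1))
    w,c=snap('wrist',f); pickle.dump(c,open('pics/'+f+'.pkl','wb'))
    g=cv2.GaussianBlur(cv2.cvtColor(w,6),(3,3),0)
    roi=np.zeros_like(g); cv2.fillPoly(roi,[np.array([proj(c,[*W(x,y),130]) for x,y in ((-98,-96),(82,-96),(82,93),(-98,93))],np.int32)],255)
    for t in thr:
        m=cv2.bitwise_and(((g>t)*255).astype(np.uint8),roi); m=cv2.morphologyEx(m,cv2.MORPH_OPEN,np.ones((3,3)))
        for k in cv2.findContours(m,cv2.RETR_EXTERNAL,cv2.CHAIN_APPROX_SIMPLE)[0]:
            if cv2.contourArea(k)<350: continue
            r=cv2.minAreaRect(k); b=cv2.boxPoints(r)
            for z in zs[:1]:
                q=np.array([S(onz(c,*p,z)) for p in b]); e=np.linalg.norm(np.diff(q,axis=0),axis=1)[:2]; d=q[1]-q[0]
                print(t,'area %d fill %.2f'%(cv2.contourArea(k),cv2.contourArea(k)/(r[1][0]*r[1][1])),'z',z,'c',q.mean(0).round(0),'e',e.round(0),'ang %.0f'%np.degrees(np.arctan2(d[1],d[0])))
    return g,c
E
python3 -c "
from seg import *
g,c=seg('w20.png')
r=g[:300,100:400]; print(np.percentile(r,[5,25,50,75,95]))
h=cv2.imread('pics/w18.png',0); print([h[int(35+y/2.6),int(145+x/2.596)] for x,y in ((130,255),(240,300),(240,220),(185,447),(380,430),(380,372),(300,415),(267,402),(300,525),(300,350),(420,280))])
"
```

```text
27.4333 [562.6   6.3 369.6] 87.6
[ 33.  83. 124. 145. 162.]
[np.uint8(156), np.uint8(148), np.uint8(109), np.uint8(156), np.uint8(146), np.uint8(109), np.uint8(100), np.uint8(14), np.uint8(156), np.uint8(70), np.uint8(125)]
```

```bash
python3 -c "
from seg import *
g,c=seg('w21.png',thr=(128,134,140))
m=g<40
n,l,st,ce=cv2.connectedComponentsWithStats(m.astype(np.uint8))
for i in range(1,n):
    if 25<st[i,4]<900: 
        p=ce[i]; print('dark',st[i,4],p.round(0),S(onz(c,*p,18)),S(onz(c,*p,90)))
"
```

```text
27.4833 [562.6   5.4 369.4] 87.9
128 area 1282 fill 0.94 z 126 c [ 58. -53.] e [41. 42.] ang 36
128 area 1069 fill 0.89 z 126 c [-10. -33.] e [41. 35.] ang 80
134 area 1210 fill 0.94 z 126 c [ 58. -54.] e [40. 41.] ang 35
134 area 795 fill 0.77 z 126 c [-11. -33.] e [39. 32.] ang 80
140 area 1108 fill 0.93 z 126 c [ 58. -53.] e [39. 39.] ang 36
dark 147 [325. 121.] [ 72.2 -21.5] [ 58.2 -13.9]
dark 82 [405. 161.] [190.5 -79.1] [158.9 -63. ]
dark 94 [193. 320.] [-130.  -350.3] [-114.2 -294.2]
dark 64 [250. 318.] [ -34.3 -347.8] [ -32.6 -292. ]
dark 74 [317. 320.] [  77.2 -349.9] [  62.4 -293.8]
```

```bash
python3 - <<'E'
from geo import *
def cent(f,pk,t):
    g=cv2.GaussianBlur(cv2.imread(f,0),(3,3),0); c=pickle.load(open(pk,'rb'))
    roi=np.zeros_like(g); cv2.fillPoly(roi,[np.array([proj(c,[*W(x,y),135]) for x,y in ((-98,-94),(80,-94),(80,93),(-98,93))],np.int32)],255)
    m=cv2.morphologyEx(cv2.bitwise_and(((g>t)*255).astype(np.uint8),roi),cv2.MORPH_OPEN,np.ones((3,3)))
    out=[]
    for k in cv2.findContours(m,cv2.RETR_EXTERNAL,cv2.CHAIN_APPROX_SIMPLE)[0]:
        if cv2.contourArea(k)>400: r=cv2.minAreaRect(k); out.append((r[0],cv2.contourArea(k),r[1]))
    return c,out
c1,o1=cent('pics/w18.png','w18.pkl',130); c2,o2=cent('pics/w21.png','pics/w21.png.pkl',122)
for i,p in enumerate(o1): print(1,i,np.round(p[0]),p[1],np.round(p[2]),S(onz(c1,*p[0],126)))
for i,p in enumerate(o2): print(2,i,np.round(p[0]),p[1],np.round(p[2]),S(onz(c2,*p[0],126)))
for i,p in enumerate(o1):
    for j,q in enumerate(o2):
        r1=ray(c1,*p[0]);r2=ray(c2,*q[0]);P=tri(r1,r2)
        d=[np.linalg.norm(np.cross(P-o,e/np.linalg.norm(e))) for o,e in (r1,r2)]
        if max(d)<5 and 70<P[2]<180: print('tri',i,j,S(P),P[2].round(0),np.round(d,1))
E
```

```text
1 0 [291. 205.] 777.5 [22. 38.] [56.6 36.3]
1 1 [216. 208.] 1143.5 [36. 36.] [ 60.6 -52.4]
1 2 [237. 147.] 1108.5 [38. 32.] [-12.5 -26.2]
1 3 [193. 134.] 1245.0 [37. 38.] [-27.2 -74.7]
2 0 [329. 160.] 1328.0 [37. 39.] [ 58.  -53.4]
2 1 [269. 141.] 1157.0 [33. 39.] [ -9.8 -32.3]
2 2 [336.  73.] 958.0 [42. 25.] [59.7 39. ]
tri 0 2 [65.4 39.3] 101.0 [0.4 0.4]
tri 1 0 [ 54.9 -50.3] 141.0 [0.2 0.2]
tri 2 1 [-12.  -28.4] 134.0 [3.2 3.2]
```

C is upright at (54,-50) in the sorter frame. B is tilted, with its vertical faces normal to about 73.5°. I pick B next at about (-30,-22), world (557.9,35.6).

>>> {"op": "drive_tool", "data": {"steps": [{"grip":-0.6,"tx":-0.002,"ty":0.01,"tz":-0.01,"twist":0.12},{"grip":-0.6,"tx":-0.005,"ty":0.02,"tz":-0.02,"twist":0.24},{"grip":-0.6,"tx":-0.005,"ty":0.03,"tz":-0.03,"twist":0.36},{"grip":-0.6,"tx":-0.005,"ty":0.03,"tz":-0.04,"twist":0.48},{"grip":-0.6,"tx":-0.005,"ty":0.03,"tz":-0.05,"twist":0.6},{"grip":-0.6,"tx":-0.005,"ty":0.03,"tz":-0.06,"twist":0.72},{"grip":-0.6,"tx":-0.005,"ty":0.03,"tz":-0.07,"twist":0.84},{"grip":-0.6,"tx":-0.005,"ty":0.03,"tz":-0.08,"twist":0.96},{"grip":-0.6,"tx":-0.005,"ty":0.03,"tz":-0.1,"twist":1.08},{"grip":-0.6,"tx":-0.005,"ty":0.03,"tz":-0.12,"twist":1.2}]}}

```text
time: 28.37
eef_pos: [558.4, 34.1, 249.1]
eef_rot: [0.001, 0.222, 0.975, -0.0]
wrist_force: [0.5, 0.7, -0.6]
width: 70.0
grip_force: 0.0
```

>>> {"op": "drive_tool", "data": {"steps": [{"grip":-0.6,"tx":0,"ty":0,"tz":-0.02,"twist":0.083},{"grip":-0.6,"tx":0,"ty":0,"tz":-0.05,"twist":0.083},{"grip":-0.6,"tx":0,"ty":0,"tz":-0.08,"twist":0.083},{"grip":-0.6,"tx":0,"ty":0,"tz":-0.105,"twist":0.083},{"grip":-0.6,"tx":0,"ty":0,"tz":-0.122,"twist":0.083},{"grip":-0.6,"tx":0,"ty":0,"tz":-0.13,"twist":0.083},{"grip":-0.6,"tx":0,"ty":0,"tz":-0.13,"twist":0.083}]}}

```text
time: 28.95
eef_pos: [556.6, 34.6, 117.4]
eef_rot: [-0.002, 0.184, 0.983, -0.0]
wrist_force: [0.5, 0.5, -0.2]
width: 70.2
grip_force: 0.0
```

>>> {"op": "drive_tool", "data": {"steps": [{"grip":1,"tx":0,"ty":0,"tz":0,"twist":0},{"grip":1,"tx":0,"ty":0,"tz":0,"twist":0},{"grip":1,"tx":0,"ty":0,"tz":0,"twist":0},{"grip":1,"tx":0,"ty":0,"tz":0,"twist":0},{"grip":1,"tx":0,"ty":0,"tz":0,"twist":0},{"grip":1,"tx":0,"ty":0,"tz":0,"twist":0}]}}

```text
time: 29.45
eef_pos: [558.4, 35.6, 120.0]
eef_rot: [0.001, 0.183, 0.983, -0.0]
wrist_force: [-0.4, -2.1, 3.8]
width: 44.1
grip_force: 24.9
```

>>> {"op": "drive_tool", "data": {"steps": [{"grip":1,"tx":0,"ty":0,"tz":0.01,"twist":0},{"grip":1,"tx":0,"ty":0,"tz":0.035,"twist":0},{"grip":1,"tx":0,"ty":0,"tz":0.07,"twist":0},{"grip":1,"tx":0,"ty":0,"tz":0.105,"twist":0},{"grip":1,"tx":0,"ty":-0.01,"tz":0.14,"twist":0},{"grip":1,"tx":0.003,"ty":-0.035,"tz":0.165,"twist":0},{"grip":1,"tx":0.008,"ty":-0.07,"tz":0.17,"twist":0},{"grip":1,"tx":0.012,"ty":-0.105,"tz":0.17,"twist":0},{"grip":1,"tx":0.016,"ty":-0.14,"tz":0.17,"twist":0},{"grip":1,"tx":0.02,"ty":-0.175,"tz":0.17,"twist":0}]}}

```text
time: 30.28
eef_pos: [577.8, -140.5, 290.3]
eef_rot: [0.001, 0.183, 0.983, -0.0]
wrist_force: [0.4, 0.3, -0.3]
width: 43.8
grip_force: 24.9
```

>>> {"op": "drive_tool", "data": {"steps": [{"grip":1,"tx":0.004,"ty":-0.038,"tz":0,"twist":0},{"grip":1,"tx":0.008,"ty":-0.076,"tz":0,"twist":0},{"grip":1,"tx":0.012,"ty":-0.114,"tz":0,"twist":0},{"grip":1,"tx":0.016,"ty":-0.152,"tz":0,"twist":0},{"grip":1,"tx":0.02,"ty":-0.19,"tz":0,"twist":0},{"grip":1,"tx":0.024,"ty":-0.228,"tz":0,"twist":0},{"grip":1,"tx":0.028,"ty":-0.26,"tz":-0.01,"twist":0},{"grip":1,"tx":0.029,"ty":-0.275,"tz":-0.04,"twist":0},{"grip":1,"tx":0.029,"ty":-0.275,"tz":-0.08,"twist":0},{"grip":1,"tx":0.029,"ty":-0.275,"tz":-0.12,"twist":0}]}}

```text
time: 31.12
eef_pos: [607.3, -416.4, 169.4]
eef_rot: [0.002, 0.184, 0.983, -0.001]
wrist_force: [0.2, 0.7, -1.3]
width: 44.2
grip_force: 24.9
```

>>> {"op": "drive_tool", "data": {"steps": [{"grip":1,"tx":0,"ty":0,"tz":-0.04,"twist":0},{"grip":1,"tx":0,"ty":0,"tz":-0.075,"twist":0},{"grip":1,"tx":0,"ty":0,"tz":-0.1,"twist":0},{"grip":1,"tx":0,"ty":0,"tz":-0.112,"twist":0},{"grip":1,"tx":0,"ty":0,"tz":-0.117,"twist":0},{"grip":1,"tx":0,"ty":0,"tz":-0.117,"twist":0},{"grip":1,"tx":0,"ty":0,"tz":-0.117,"twist":0}]}}

```text
time: 31.7
eef_pos: [607.5, -414.4, 53.6]
eef_rot: [0.001, 0.183, 0.983, -0.0]
wrist_force: [-0.8, -0.6, 0.4]
width: 44.1
grip_force: 25.0
```

>>> {"op": "drive_tool", "data": {"steps": [{"grip":1,"tx":0,"ty":0,"tz":-0.003,"twist":0},{"grip":1,"tx":0,"ty":0,"tz":-0.006,"twist":0},{"grip":1,"tx":0,"ty":0,"tz":-0.008,"twist":0},{"grip":1,"tx":0,"ty":0,"tz":-0.008,"twist":0}]}}

```text
time: 32.03
eef_pos: [609.6, -415.4, 50.4]
eef_rot: [0.003, 0.183, 0.983, -0.001]
wrist_force: [-3.2, 5.2, 27.7]
width: 44.1
grip_force: 25.0
```

>>> {"op": "drive_tool", "data": {"steps": [{"grip":1,"tx":0,"ty":0,"tz":0.007,"twist":0},{"grip":-0.3,"tx":0,"ty":0,"tz":0.007,"twist":0},{"grip":-0.3,"tx":0,"ty":0,"tz":0.007,"twist":0},{"grip":-0.3,"tx":0,"ty":0,"tz":0.007,"twist":0},{"grip":-0.3,"tx":0,"ty":0,"tz":0.007,"twist":0},{"grip":-0.3,"tx":0,"ty":0,"tz":0.03,"twist":0},{"grip":-0.3,"tx":0,"ty":0,"tz":0.065,"twist":0},{"grip":-0.3,"tx":0,"ty":0,"tz":0.105,"twist":0},{"grip":-0.3,"tx":0,"ty":0,"tz":0.145,"twist":0},{"grip":-0.3,"tx":0,"ty":0,"tz":0.185,"twist":0}]}}

```text
time: 32.87
eef_pos: [606.3, -413.9, 229.8]
eef_rot: [-0.001, 0.183, 0.983, 0.0]
wrist_force: [-0.9, -1.5, 0.3]
width: 57.4
grip_force: 0.0
```

>>> {"op": "drive_tool", "data": {"steps": [{"grip":-0.3,"tx":0,"ty":0.02,"tz":0.035,"twist":0},{"grip":-0.3,"tx":0,"ty":0.05,"tz":0.065,"twist":0},{"grip":-0.3,"tx":0,"ty":0.085,"tz":0.09,"twist":0},{"grip":-0.3,"tx":0,"ty":0.12,"tz":0.11,"twist":0},{"grip":-0.3,"tx":-0.003,"ty":0.155,"tz":0.13,"twist":0},{"grip":-0.3,"tx":-0.006,"ty":0.193,"tz":0.14,"twist":0},{"grip":-0.3,"tx":-0.009,"ty":0.23,"tz":0.14,"twist":0},{"grip":-0.3,"tx":-0.012,"ty":0.267,"tz":0.14,"twist":0},{"grip":-0.3,"tx":-0.015,"ty":0.3,"tz":0.14,"twist":0},{"grip":-0.3,"tx":-0.018,"ty":0.335,"tz":0.14,"twist":0}]}}

```text
time: 33.7
eef_pos: [588.3, -77.8, 368.6]
eef_rot: [-0.0, 0.183, 0.983, -0.0]
wrist_force: [0.6, 0.7, -0.7]
width: 56.7
grip_force: 0.0
```

>>> {"op": "drive_tool", "data": {"steps": [{"grip":-0.3,"tx":0,"ty":0.035,"tz":0,"twist":0},{"grip":-0.3,"tx":0,"ty":0.07,"tz":0,"twist":0},{"grip":-0.3,"tx":0,"ty":0.1,"tz":0,"twist":0},{"grip":-0.3,"tx":0,"ty":0.1,"tz":0,"twist":0},{"grip":-0.3,"tx":0,"ty":0.1,"tz":0,"twist":0}]}}

```text
time: 34.12
eef_pos: [588.6, 22.1, 368.6]
eef_rot: [-0.0, 0.181, 0.983, -0.0]
wrist_force: [0.4, -0.3, 0.7]
width: 57.3
grip_force: 0.0
```

```bash
python3 -c "
from seg import *
g,c=seg('w22.png',thr=(118,124,130,138))
m=g<40
n,l,st,ce=cv2.connectedComponentsWithStats(m.astype(np.uint8))
for i in range(1,n):
    if 15<st[i,4]<900 and ce[i][1]<270: 
        p=ce[i]; print('dark',st[i,4],p.round(0),S(onz(c,*p,18)),S(onz(c,*p,90)))
a,ca=snap('scene','s22.png'); t=cv2.cvtColor(a[130:210,120:215],cv2.COLOR_BGR2GRAY)
"
```

```text
34.1167 [588.6  22.1 368.6] 57.3
118 area 1264 fill 0.88 z 126 c [ 61. -52.] e [46. 45.] ang 128
118 area 1066 fill 0.75 z 126 c [53. 37.] e [48. 40.] ang 91
118 area 358 fill 0.83 z 126 c [-27. -57.] e [43. 12.] ang 90
118 area 611 fill 0.57 z 126 c [-14.  -7.] e [129.  10.] ang 90
118 area 374 fill 0.69 z 126 c [-34. -95.] e [  5. 117.] ang 92
118 area 1771 fill 0.40 z 126 c [-39.  -9.] e [137.  36.] ang 90
118 area 412 fill 0.85 z 126 c [-81. -58.] e [41. 13.] ang 90
118 area 1264 fill 0.85 z 126 c [-95.  -1.] e [176.   8.] ang 90
124 area 1234 fill 0.89 z 126 c [ 61. -52.] e [46. 44.] ang 127
124 area 945 fill 0.88 z 126 c [57. 37.] e [47. 31.] ang 90
124 area 399 fill 0.83 z 126 c [-27. -10.] e [46. 12.] ang 91
124 area 392 fill 0.74 z 126 c [-55.  -8.] e [131.   4.] ang 91
124 area 373 fill 0.85 z 126 c [-81. -58.] e [40. 12.] ang 90
124 area 1105 fill 0.81 z 126 c [-95.  -1.] e [175.   8.] ang 91
130 area 1189 fill 0.90 z 126 c [ 61. -52.] e [44. 43.] ang 128
130 area 895 fill 0.88 z 126 c [57. 37.] e [47. 30.] ang 90
130 area 792 fill 0.73 z 126 c [-95.   3.] e [165.   7.] ang 91
138 area 1136 fill 0.89 z 126 c [ 61. -51.] e [43. 43.] ang 128
138 area 825 fill 0.87 z 126 c [57. 38.] e [45. 29.] ang 88
dark 147 [281. 185.] [ 71.2 -17.8] [ 49.4 -16.7]
dark 26 [423. 238.] [215.  171.4] [171.9 144.5]
```

C sits close to the lip, so I grip it high with the fingertips above the lip top: closing along 38°, TCP z 154.

>>> {"op": "drive_tool", "data": {"steps": [{"grip":-0.4,"tx":0.02,"ty":-0.008,"tz":-0.01,"twist":-0.12},{"grip":-0.4,"tx":0.04,"ty":-0.016,"tz":-0.02,"twist":-0.24},{"grip":-0.4,"tx":0.051,"ty":-0.02,"tz":-0.04,"twist":-0.36},{"grip":-0.4,"tx":0.051,"ty":-0.02,"tz":-0.07,"twist":-0.48},{"grip":-0.4,"tx":0.051,"ty":-0.02,"tz":-0.1,"twist":-0.6},{"grip":-0.4,"tx":0.051,"ty":-0.02,"tz":-0.135,"twist":-0.62},{"grip":-0.4,"tx":0.051,"ty":-0.02,"tz":-0.17,"twist":-0.62},{"grip":-0.4,"tx":0.051,"ty":-0.02,"tz":-0.195,"twist":-0.62},{"grip":-0.4,"tx":0.051,"ty":-0.02,"tz":-0.207,"twist":-0.62},{"grip":-0.4,"tx":0.051,"ty":-0.02,"tz":-0.214,"twist":-0.62}]}}

```text
time: 35.05
eef_pos: [638.7, -0.7, 152.9]
eef_rot: [-0.002, 0.475, 0.88, -0.001]
wrist_force: [0.4, -0.3, 0.1]
width: 61.1
grip_force: 0.0
```

>>> {"op": "drive_tool", "data": {"steps": [{"grip":1,"tx":0,"ty":0,"tz":0,"twist":0},{"grip":1,"tx":0,"ty":0,"tz":0,"twist":0},{"grip":1,"tx":0,"ty":0,"tz":0,"twist":0},{"grip":1,"tx":0,"ty":0,"tz":0,"twist":0},{"grip":1,"tx":0,"ty":0,"tz":0,"twist":0}]}}

```text
time: 35.47
eef_pos: [640.4, 0.3, 156.8]
eef_rot: [0.001, 0.474, 0.881, 0.0]
wrist_force: [-3.0, -1.3, 4.8]
width: 44.1
grip_force: 24.8
```

>>> {"op": "drive_tool", "data": {"steps": [{"grip":1,"tx":0,"ty":0,"tz":0.01,"twist":0},{"grip":1,"tx":0,"ty":0,"tz":0.035,"twist":0},{"grip":1,"tx":0,"ty":0,"tz":0.07,"twist":0},{"grip":1,"tx":0,"ty":0,"tz":0.105,"twist":0},{"grip":1,"tx":-0.005,"ty":-0.01,"tz":0.135,"twist":-0.12},{"grip":1,"tx":-0.015,"ty":-0.04,"tz":0.15,"twist":-0.24},{"grip":1,"tx":-0.028,"ty":-0.073,"tz":0.15,"twist":-0.36},{"grip":1,"tx":-0.041,"ty":-0.107,"tz":0.15,"twist":-0.48},{"grip":1,"tx":-0.054,"ty":-0.14,"tz":0.15,"twist":-0.6},{"grip":1,"tx":-0.067,"ty":-0.175,"tz":0.15,"twist":-0.72}]}}

```text
time: 36.3
eef_pos: [572.7, -175.1, 306.7]
eef_rot: [0.001, 0.755, 0.655, 0.001]
wrist_force: [0.4, -1.0, -1.8]
width: 43.9
grip_force: 24.7
```

>>> {"op": "drive_tool", "data": {"steps": [{"grip":1,"tx":-0.013,"ty":-0.034,"tz":0,"twist":-0.036},{"grip":1,"tx":-0.026,"ty":-0.068,"tz":0,"twist":-0.036},{"grip":1,"tx":-0.04,"ty":-0.102,"tz":0,"twist":-0.036},{"grip":1,"tx":-0.0565,"ty":-0.146,"tz":0,"twist":-0.036},{"grip":1,"tx":-0.0565,"ty":-0.146,"tz":-0.035,"twist":-0.036},{"grip":1,"tx":-0.0565,"ty":-0.146,"tz":-0.075,"twist":-0.036},{"grip":1,"tx":-0.0565,"ty":-0.146,"tz":-0.115,"twist":-0.036},{"grip":1,"tx":-0.0565,"ty":-0.146,"tz":-0.155,"twist":-0.036},{"grip":1,"tx":-0.0565,"ty":-0.146,"tz":-0.185,"twist":-0.036},{"grip":1,"tx":-0.0565,"ty":-0.146,"tz":-0.195,"twist":-0.036}]}}

```text
time: 37.13
eef_pos: [514.4, -318.5, 106.4]
eef_rot: [-0.003, 0.766, 0.643, -0.0]
wrist_force: [-0.4, 0.7, -0.1]
width: 43.8
grip_force: 24.7
```

>>> {"op": "drive_tool", "data": {"steps": [{"grip":1,"tx":0,"ty":0,"tz":-0.01,"twist":0},{"grip":1,"tx":0,"ty":0,"tz":-0.02,"twist":0},{"grip":1,"tx":0,"ty":0,"tz":-0.027,"twist":0},{"grip":1,"tx":0,"ty":0,"tz":-0.027,"twist":0},{"grip":1,"tx":0,"ty":0,"tz":-0.027,"twist":0}]}}

```text
time: 37.55
eef_pos: [517.0, -320.7, 84.0]
eef_rot: [0.001, 0.766, 0.643, 0.0]
wrist_force: [0.6, 0.1, 0.2]
width: 44.3
grip_force: 24.7
```

>>> {"op": "drive_tool", "data": {"steps": [{"grip":1,"tx":0,"ty":0,"tz":-0.003,"twist":0},{"grip":1,"tx":0,"ty":0,"tz":-0.005,"twist":0},{"grip":1,"tx":0,"ty":0,"tz":-0.005,"twist":0},{"grip":-0.25,"tx":0,"ty":0,"tz":-0.005,"twist":0},{"grip":-0.25,"tx":0,"ty":0,"tz":-0.005,"twist":0},{"grip":-0.25,"tx":0,"ty":0,"tz":-0.005,"twist":0},{"grip":-0.25,"tx":0,"ty":0,"tz":0,"twist":0},{"grip":-0.25,"tx":0,"ty":0,"tz":0.03,"twist":0},{"grip":-0.25,"tx":0,"ty":0,"tz":0.07,"twist":0},{"grip":-0.25,"tx":0,"ty":0,"tz":0.11,"twist":0}]}}

```text
time: 38.38
eef_pos: [515.5, -319.5, 193.6]
eef_rot: [-0.002, 0.766, 0.643, -0.0]
wrist_force: [-0.4, -0.9, 0.4]
width: 55.1
grip_force: 0.0
```

>>> {"op": "drive_tool", "data": {"steps": [{"grip":-0.25,"tx":0,"ty":0,"tz":0.04,"twist":0},{"grip":-0.25,"tx":0,"ty":0,"tz":0.08,"twist":0},{"grip":-0.25,"tx":0,"ty":0,"tz":0.12,"twist":0},{"grip":-0.25,"tx":0,"ty":0,"tz":0.16,"twist":0},{"grip":-0.25,"tx":0,"ty":0,"tz":0.2,"twist":0},{"grip":-0.25,"tx":0,"ty":0,"tz":0.22,"twist":0},{"grip":-0.25,"tx":0,"ty":0,"tz":0.22,"twist":0}]}}

```text
time: 38.97
eef_pos: [518.0, -321.5, 419.9]
eef_rot: [0.005, 0.765, 0.643, 0.001]
wrist_force: [0.4, -1.2, 0.3]
width: 55.1
grip_force: 0.0
```

```bash
python3 - <<'E'
from geo import *
s=sensors.read_state(); print(s['time'],s['eef_pos'].round(1),s['width'])
w,c=snap('wrist','w23.png'); g=cv2.GaussianBlur(cv2.cvtColor(w,6),(3,3),0)
T=np.array([563,-362.5]);ex=np.array([.985,-.172]);ey=np.array([.172,.985])
roi=np.zeros_like(g); cv2.fillPoly(roi,[np.array([proj(c,[*(T+x*ex+y*ey),40]) for x,y in ((-115,-110),(115,-110),(115,110),(-115,110))],np.int32)],255)
print(np.percentile(g[roi>0],[10,50,90,97]))
for t in (125,135):
  m=cv2.morphologyEx(cv2.bitwise_and(((g>t)*255).astype(np.uint8),roi),cv2.MORPH_OPEN,np.ones((3,3)))
  for k in cv2.findContours(m,cv2.RETR_EXTERNAL,cv2.CHAIN_APPROX_SIMPLE)[0]:
    if cv2.contourArea(k)>250:
        r=cv2.minAreaRect(k); q=np.array([onz(c,*p,55)[:2]-T for p in cv2.boxPoints(r)]); d=q[1]-q[0]; e=np.linalg.norm(np.diff(q,axis=0),axis=1)[:2]
        m_=q.mean(0); print(t,'local',(m_@ex).round(),(m_@ey).round(),'e',e.round(),'ang %.0f'%np.degrees(np.arctan2(d@ey,d@ex)),cv2.contourArea(k))
cv2.imwrite('pics/w23roi.png',roi)
E
```

```text
38.9667 [ 518.  -321.5  419.9] 55.1306935421546
[ 67.  99. 136. 149.]
125 local -52.0 -52.0 e [38. 37.] ang -0 561.0
125 local 45.0 -45.0 e [39. 39.] ang 81 566.5
125 local -54.0 33.0 e [37. 34.] ang -0 562.5
125 local 64.0 5.0 e [102. 215.] ang -0 1622.5
135 local -52.0 -52.0 e [32. 31.] ang -0 338.5
135 local -53.0 33.0 e [33. 31.] ang -0 395.5
135 local 96.0 20.0 e [ 88. 233.] ang 21 1244.5
```

The three bottles are in the tray at local (-52,-52), (45,-45) and (-54,33) mm. Now D: world (644.7,79.8), with the fingers closing along its length.

>>> {"op": "drive_tool", "data": {"steps": [{"grip":-0.91,"tx":0.01,"ty":0.035,"tz":0,"twist":-0.11},{"grip":-0.91,"tx":0.02,"ty":0.07,"tz":0,"twist":-0.22},{"grip":-0.91,"tx":0.032,"ty":0.105,"tz":0,"twist":-0.33},{"grip":-0.91,"tx":0.044,"ty":0.14,"tz":0,"twist":-0.44},{"grip":-0.91,"tx":0.056,"ty":0.175,"tz":0,"twist":-0.55},{"grip":-0.91,"tx":0.067,"ty":0.21,"tz":0,"twist":-0.66},{"grip":-0.91,"tx":0.078,"ty":0.245,"tz":0,"twist":-0.77},{"grip":-0.91,"tx":0.09,"ty":0.28,"tz":0,"twist":-0.88},{"grip":-0.91,"tx":0.1,"ty":0.315,"tz":-0.01,"twist":-0.99},{"grip":-0.91,"tx":0.112,"ty":0.35,"tz":-0.02,"twist":-1.1}]}}

```text
time: 39.85
eef_pos: [627.8, 31.7, 391.3]
eef_rot: [-0.0, 0.989, 0.146, -0.001]
wrist_force: [0.3, -0.9, -0.2]
width: 83.5
grip_force: 0.0
```

>>> {"op": "drive_tool", "data": {"steps": [{"grip":-0.91,"tx":0.01,"ty":0.03,"tz":-0.02,"twist":-0.11},{"grip":-0.91,"tx":0.0164,"ty":0.05,"tz":-0.04,"twist":-0.22},{"grip":-0.91,"tx":0.0164,"ty":0.05,"tz":-0.06,"twist":-0.33},{"grip":-0.91,"tx":0.0164,"ty":0.05,"tz":-0.08,"twist":-0.378},{"grip":-0.91,"tx":0.0164,"ty":0.05,"tz":-0.08,"twist":-0.378},{"grip":-0.91,"tx":0.0164,"ty":0.05,"tz":-0.08,"twist":-0.378}]}}

```text
time: 40.35
eef_pos: [643.1, 79.8, 310.5]
eef_rot: [0.0, 0.999, -0.039, -0.003]
wrist_force: [0.7, 0.3, -0.1]
width: 84.1
grip_force: 0.0
```

```bash
python3 -c "
from seg import *
g,c=seg('w24.png',thr=(110,118,126,134))
m=g<45
n,l,st,ce=cv2.connectedComponentsWithStats(m.astype(np.uint8))
for i in range(1,n):
    if 15<st[i,4]<1500 and ce[i][1]<290: 
        p=ce[i]; print('dark',st[i,4],p.round(0),S(onz(c,*p,18)),S(onz(c,*p,90)))
print([proj(c,[*W(x,y),126]).round() for x,y in ((53,29),(31,62),(75,62),(31,-4),(75,-4))])
"
```

```text
40.35 [643.1  79.8 310.5] 84.1
110 area 1250 fill 0.81 z 126 c [-95.   7.] e [166.  13.] ang -90
110 area 546 fill 0.35 z 126 c [-33.   4.] e [115.  16.] ang -90
110 area 1699 fill 0.45 z 126 c [-3. -2.] e [125.  33.] ang -90
110 area 2013 fill 0.70 z 126 c [ 35. -22.] e [91. 31.] ang -86
110 area 466 fill 0.88 z 126 c [ 65. -54.] e [22. 21.] ang -90
110 area 1970 fill 0.98 z 126 c [63. 38.] e [47. 39.] ang -90
118 area 1080 fill 0.78 z 126 c [-95.   7.] e [165.  11.] ang -90
118 area 1106 fill 0.47 z 126 c [ 2. -2.] e [123.  21.] ang -90
118 area 716 fill 0.84 z 126 c [32.  1.] e [43. 19.] ang -90
118 area 959 fill 0.77 z 126 c [ 36. -43.] e [44. 28.] ang -90
118 area 410 fill 0.89 z 126 c [ 65. -54.] e [22. 19.] ang -90
118 area 1849 fill 0.99 z 126 c [63. 38.] e [45. 38.] ang -90
126 area 406 fill 0.78 z 126 c [ -1. -45.] e [37. 15.] ang -90
126 area 375 fill 0.91 z 126 c [ 32. -10.] e [22. 18.] ang -90
126 area 725 fill 0.91 z 126 c [ 34. -45.] e [39. 20.] ang -90
126 area 376 fill 0.86 z 126 c [ 65. -54.] e [21. 19.] ang -90
126 area 1770 fill 0.95 z 126 c [63. 38.] e [45. 38.] ang -90
134 area 576 fill 0.82 z 126 c [ 33. -44.] e [36. 19.] ang -90
134 area 1686 fill 0.96 z 126 c [64. 38.] e [43. 37.] ang -90
dark 82 [139.  42.] [174.6 164.9] [167.7 142. ]
dark 78 [330. 142.] [ 60.  -61.7] [ 72.4 -46.5]
[array([257., 169.]), array([223., 190.]), array([222., 146.]), array([291., 191.]), array([293., 146.])]
```

```bash
python3 - <<'E'
from geo import *
for f,pk in (('w24','pics/w24.png.pkl'),('w22','pics/w22.png.pkl')):
    g=cv2.GaussianBlur(cv2.imread(f'pics/{f}.png',0),(3,3),0); c=pickle.load(open(pk,'rb')); print(f,'cam',S(np.array(c['extrinsics'])[:2,3]),np.array(c['extrinsics'])[2,3])
    for y in (30,42): print(y,[(x,int(g[int(round(v)),int(round(u))])) for x in range(16,112,4) for u,v in [proj(c,[*W(x,y),126])]])
    print('x60',[(y,int(g[int(round(v)),int(round(u))])) for y in range(-20,90,4) for u,v in [proj(c,[*W(60,y),126])]])
E
```

```text
w24 cam [133.7  28.9] 446.32805492651795
30 [(16, 80), (20, 83), (24, 103), (28, 107), (32, 108), (36, 105), (40, 100), (44, 113), (48, 150), (52, 150), (56, 150), (60, 150), (64, 149), (68, 148), (72, 148), (76, 147), (80, 144), (84, 138), (88, 158), (92, 158), (96, 158), (100, 158), (104, 158), (108, 144)]
42 [(16, 82), (20, 82), (24, 106), (28, 107), (32, 107), (36, 105), (40, 101), (44, 113), (48, 151), (52, 153), (56, 152), (60, 151), (64, 150), (68, 150), (72, 149), (76, 148), (80, 140), (84, 137), (88, 158), (92, 158), (96, 159), (100, 158), (104, 159), (108, 158)]
x60 [(-20, 110), (-16, 110), (-12, 109), (-8, 110), (-4, 108), (0, 102), (4, 102), (8, 102), (12, 100), (16, 141), (20, 148), (24, 149), (28, 149), (32, 150), (36, 150), (40, 150), (44, 151), (48, 152), (52, 152), (56, 152), (60, 138), (64, 105), (68, 105), (72, 105), (76, 99), (80, 70), (84, 70), (88, 71)]
w22 cam [-76.4 -10.3] 504.94534143079363
30 [(16, 103), (20, 113), (24, 114), (28, 114), (32, 115), (36, 116), (40, 117), (44, 144), (48, 154), (52, 152), (56, 151), (60, 151), (64, 150), (68, 149), (72, 126), (76, 84), (80, 88), (84, 144), (88, 147), (92, 146), (96, 146), (100, 148), (104, 155), (108, 137)]
42 [(16, 103), (20, 113), (24, 114), (28, 115), (32, 116), (36, 117), (40, 118), (44, 141), (48, 155), (52, 152), (56, 152), (60, 151), (64, 151), (68, 150), (72, 119), (76, 83), (80, 86), (84, 145), (88, 164), (92, 164), (96, 157), (100, 151), (104, 167), (108, 159)]
x60 [(-20, 80), (-16, 71), (-12, 71), (-8, 77), (-4, 85), (0, 91), (4, 91), (8, 91), (12, 107), (16, 145), (20, 149), (24, 150), (28, 151), (32, 151), (36, 151), (40, 151), (44, 151), (48, 152), (52, 152), (56, 151), (60, 89), (64, 86), (68, 90), (72, 80), (76, 72), (80, 70), (84, 69), (88, 69)]
```

D's end faces are vertical whichever way it is rolled, so closing along its length stays the safe grasp. I centre at sorter (58,29).

>>> {"op": "drive_tool", "data": {"steps": [{"grip":-0.95,"tx":0.005,"ty":0,"tz":-0.03,"twist":0},{"grip":-0.95,"tx":0.005,"ty":0,"tz":-0.065,"twist":0},{"grip":-0.95,"tx":0.005,"ty":0,"tz":-0.1,"twist":0},{"grip":-0.95,"tx":0.005,"ty":0,"tz":-0.135,"twist":0},{"grip":-0.95,"tx":0.005,"ty":0,"tz":-0.165,"twist":0},{"grip":-0.95,"tx":0.005,"ty":0,"tz":-0.185,"twist":0},{"grip":-0.95,"tx":0.005,"ty":0,"tz":-0.195,"twist":0},{"grip":-0.95,"tx":0.005,"ty":0,"tz":-0.198,"twist":0},{"grip":-0.95,"tx":0.005,"ty":0,"tz":-0.198,"twist":0}]}}

```text
time: 41.15
eef_pos: [650.5, 79.4, 115.8]
eef_rot: [-0.0, 0.999, -0.04, 0.0]
wrist_force: [0.4, -0.3, 0.2]
width: 85.4
grip_force: 0.0
```

>>> {"op": "drive_tool", "data": {"steps": [{"grip":1,"tx":0,"ty":0,"tz":0,"twist":0},{"grip":1,"tx":0,"ty":0,"tz":0,"twist":0},{"grip":1,"tx":0,"ty":0,"tz":0,"twist":0},{"grip":1,"tx":0,"ty":0,"tz":0,"twist":0},{"grip":1,"tx":0,"ty":0,"tz":0,"twist":0}]}}

```text
time: 41.57
eef_pos: [650.8, 79.8, 116.6]
eef_rot: [-0.0, 0.999, -0.04, 0.001]
wrist_force: [0.1, 0.0, 6.0]
width: 65.9
grip_force: 25.0
```

>>> {"op": "drive_tool", "data": {"steps": [{"grip":1,"tx":0,"ty":0,"tz":0.01,"twist":0},{"grip":1,"tx":0,"ty":0,"tz":0.035,"twist":0},{"grip":1,"tx":0,"ty":0,"tz":0.07,"twist":0},{"grip":1,"tx":0,"ty":0,"tz":0.105,"twist":0},{"grip":1,"tx":0,"ty":-0.01,"tz":0.14,"twist":0.11},{"grip":1,"tx":-0.002,"ty":-0.035,"tz":0.17,"twist":0.22},{"grip":1,"tx":-0.005,"ty":-0.07,"tz":0.17,"twist":0.33},{"grip":1,"tx":-0.008,"ty":-0.105,"tz":0.17,"twist":0.44},{"grip":1,"tx":-0.011,"ty":-0.14,"tz":0.17,"twist":0.55},{"grip":1,"tx":-0.014,"ty":-0.175,"tz":0.17,"twist":0.66}], "force": 30}}

```text
time: 42.4
eef_pos: [635.1, -96.5, 286.1]
eef_rot: [0.0, 0.957, 0.289, 0.0]
wrist_force: [0.5, -0.1, -0.6]
width: 65.9
grip_force: 30.0
```

>>> {"op": "drive_tool", "data": {"steps": [{"grip":1,"tx":-0.003,"ty":-0.03,"tz":0,"twist":0.11},{"grip":1,"tx":-0.006,"ty":-0.06,"tz":0,"twist":0.22},{"grip":1,"tx":-0.009,"ty":-0.09,"tz":0,"twist":0.33},{"grip":1,"tx":-0.012,"ty":-0.12,"tz":0,"twist":0.44},{"grip":1,"tx":-0.015,"ty":-0.15,"tz":0,"twist":0.55},{"grip":1,"tx":-0.018,"ty":-0.18,"tz":0,"twist":0.66},{"grip":1,"tx":-0.021,"ty":-0.21,"tz":0,"twist":0.77},{"grip":1,"tx":-0.023,"ty":-0.243,"tz":0,"twist":0.818},{"grip":1,"tx":-0.023,"ty":-0.243,"tz":-0.03,"twist":0.818},{"grip":1,"tx":-0.023,"ty":-0.243,"tz":-0.07,"twist":0.818}]}}

```text
time: 43.23
eef_pos: [614.7, -342.4, 219.0]
eef_rot: [0.005, 0.766, 0.642, 0.001]
wrist_force: [0.5, -0.4, -1.7]
width: 65.6
grip_force: 30.0
```

>>> {"op": "drive_tool", "data": {"steps": [{"grip":1,"tx":0,"ty":0,"tz":-0.04,"twist":0},{"grip":1,"tx":0,"ty":0,"tz":-0.08,"twist":0},{"grip":1,"tx":0,"ty":0,"tz":-0.115,"twist":0},{"grip":1,"tx":0,"ty":0,"tz":-0.14,"twist":0},{"grip":1,"tx":0,"ty":0,"tz":-0.155,"twist":0},{"grip":1,"tx":0,"ty":0,"tz":-0.16,"twist":0},{"grip":1,"tx":0,"ty":0,"tz":-0.16,"twist":0},{"grip":1,"tx":0,"ty":0,"tz":-0.16,"twist":0}]}}

```text
time: 43.9
eef_pos: [612.8, -338.2, 55.5]
eef_rot: [-0.0, 0.766, 0.643, -0.0]
wrist_force: [1.3, -0.1, -0.5]
width: 65.9
grip_force: 30.0
```

Still no contact at z 55. I lower gently in small steps.

>>> {"op": "drive_tool", "data": {"steps": [{"grip":1,"tx":0,"ty":0,"tz":-0.003,"twist":0},{"grip":1,"tx":0,"ty":0,"tz":-0.006,"twist":0},{"grip":1,"tx":0,"ty":0,"tz":-0.008,"twist":0},{"grip":1,"tx":0,"ty":0,"tz":-0.008,"twist":0}]}}

```text
time: 44.23
eef_pos: [613.5, -339.7, 51.9]
eef_rot: [0.002, 0.765, 0.644, -0.0]
wrist_force: [-6.2, 1.9, 25.3]
width: 65.6
grip_force: 30.0
```

>>> {"op": "drive_tool", "data": {"steps": [{"grip":1,"tx":0,"ty":0,"tz":0.006,"twist":0},{"grip":-0.68,"tx":0,"ty":0,"tz":0.006,"twist":0},{"grip":-0.68,"tx":0,"ty":0,"tz":0.006,"twist":0},{"grip":-0.68,"tx":0,"ty":0,"tz":0.006,"twist":0},{"grip":-0.68,"tx":0,"ty":0,"tz":0.006,"twist":0},{"grip":-0.68,"tx":0,"ty":0,"tz":0.03,"twist":0},{"grip":-0.68,"tx":0,"ty":0,"tz":0.07,"twist":0},{"grip":-0.68,"tx":0,"ty":0,"tz":0.11,"twist":0},{"grip":-0.68,"tx":0,"ty":0,"tz":0.15,"twist":0},{"grip":-0.68,"tx":0,"ty":0,"tz":0.19,"twist":0}]}}

```text
time: 45.07
eef_pos: [612.3, -337.9, 238.1]
eef_rot: [-0.001, 0.766, 0.643, -0.0]
wrist_force: [1.2, -0.3, -0.5]
width: 73.6
grip_force: 0.0
```

>>> {"op": "drive_tool", "data": {"steps": [{"grip":-0.68,"tx":-0.01,"ty":0,"tz":0.04,"twist":0},{"grip":-0.68,"tx":-0.02,"ty":0,"tz":0.08,"twist":0},{"grip":-0.68,"tx":-0.03,"ty":0,"tz":0.12,"twist":0},{"grip":-0.68,"tx":-0.045,"ty":0,"tz":0.16,"twist":0},{"grip":-0.68,"tx":-0.045,"ty":0,"tz":0.18,"twist":0},{"grip":-0.68,"tx":-0.045,"ty":0,"tz":0.18,"twist":0},{"grip":-0.68,"tx":-0.045,"ty":0,"tz":0.18,"twist":0}]}}

```text
time: 45.65
eef_pos: [568.1, -338.6, 418.1]
eef_rot: [0.001, 0.766, 0.643, 0.0]
wrist_force: [-0.2, 0.5, 0.2]
width: 73.5
grip_force: 0.0
```

```bash
cat > tray.py <<'E'
from geo import *
def tray(f,zt=55):
    s=sensors.read_state(); print(s['time'],s['eef_pos'].round(1),s['width'])
    w,c=snap('wrist',f); g=cv2.GaussianBlur(cv2.cvtColor(w,6),(3,3),0)
    T=np.array([563,-362.5]);ex=np.array([.985,-.172]);ey=np.array([.172,.985])
    roi=np.zeros_like(g); cv2.fillPoly(roi,[np.array([proj(c,[*(T+x*ex+y*ey),40]) for x,y in ((-104,-104),(104,-104),(104,104),(-104,104))],np.int32)],255)
    for t in (115,125,135):
      m=cv2.morphologyEx(cv2.bitwise_and(((g>t)*255).astype(np.uint8),roi),cv2.MORPH_OPEN,np.ones((3,3)))
      for k in cv2.findContours(m,cv2.RETR_EXTERNAL,cv2.CHAIN_APPROX_SIMPLE)[0]:
        if cv2.contourArea(k)>200:
            r=cv2.minAreaRect(k); q=np.array([onz(c,*p,zt)[:2]-T for p in cv2.boxPoints(r)]); d=q[1]-q[0]; e=np.linalg.norm(np.diff(q,axis=0),axis=1)[:2]
            m_=q.mean(0); print(t,'local',(m_@ex).round(),(m_@ey).round(),'e',e.round(),'ang %.0f'%np.degrees(np.arctan2(d@ey,d@ex)),cv2.contourArea(k))
E
python3 -c "
from tray import *
tray('w25.png')"
```

```text
45.65 [ 568.1 -338.6  418.1] 73.52420303124084
115 local -54.0 -52.0 e [40. 41.] ang -0 663.0
115 local 43.0 -44.0 e [42. 41.] ang 79 671.5
115 local 36.0 14.0 e [43. 38.] ang -0 773.0
115 local -55.0 33.0 e [42. 37.] ang 3 675.0
115 local 56.0 99.0 e [87. 11.] ang -0 468.5
125 local -54.0 -52.0 e [38. 38.] ang -0 591.0
125 local 43.0 -45.0 e [39. 39.] ang 80 588.0
125 local 37.0 14.0 e [42. 37.] ang -0 683.5
125 local -55.0 33.0 e [37. 36.] ang -0 601.0
125 local 57.0 100.0 e [86.  9.] ang -0 388.0
135 local -55.0 -51.0 e [33. 33.] ang -0 448.0
135 local 37.0 17.0 e [36. 25.] ang -0 346.5
135 local -55.0 33.0 e [36. 30.] ang 3 453.0
```

>>> {"op": "drive_tool", "data": {"steps": [{"grip":-0.68,"tx":0.002,"ty":0.04,"tz":0,"twist":0.09},{"grip":-0.68,"tx":0.004,"ty":0.08,"tz":0,"twist":0.09},{"grip":-0.68,"tx":0.006,"ty":0.12,"tz":0,"twist":0.09},{"grip":-0.68,"tx":0.008,"ty":0.16,"tz":0,"twist":0.09},{"grip":-0.68,"tx":0.01,"ty":0.2,"tz":0,"twist":0.09},{"grip":-0.68,"tx":0.012,"ty":0.24,"tz":0,"twist":0.09},{"grip":-0.68,"tx":0.014,"ty":0.28,"tz":0,"twist":0.09},{"grip":-0.68,"tx":0.016,"ty":0.32,"tz":0,"twist":0.09},{"grip":-0.68,"tx":0.018,"ty":0.34,"tz":0,"twist":0.09},{"grip":-0.68,"tx":0.018,"ty":0.34,"tz":0,"twist":0.09}]}}

```text
time: 46.53
eef_pos: [584.9, 6.4, 414.1]
eef_rot: [-0.003, 0.734, 0.679, -0.001]
wrist_force: [-0.7, -1.1, 0.6]
width: 73.7
grip_force: 0.0
```

```bash
python3 - <<'E'
from geo import *
s=sensors.read_state(); print(s['time'],s['eef_pos'].round(1))
def darks(n,f,zs):
    im,c=snap(n,f); g=cv2.GaussianBlur(cv2.cvtColor(im,6),(3,3),0); 
    roi=np.zeros_like(g); cv2.fillPoly(roi,[np.array([proj(c,[*W(x,y),z]) for x,y,z in ((-104,-99,82),(84,-99,100),(84,95,125),(-104,95,82))],np.int32)],255)
    k,l,st,ce=cv2.connectedComponentsWithStats(((g<48)&(roi>0)).astype(np.uint8))
    for i in range(1,k):
        if st[i,4]>10: print(n,st[i,2:5],ce[i].round(),[S(onz(c,*ce[i],z)) for z in zs], im[int(ce[i][1]),int(ce[i][0])])
    return im,c
w,c=darks('wrist','w26.png',(18,92))
pickle.dump(c,open('w26.pkl','wb'))
a,ca=darks('scene','s26.png',(18,92))
# bars lines
for l in cv2.createLineSegmentDetector().detect(cv2.cvtColor(w,6))[0][:,0]:
    p,q=S(onz(c,*l[:2],82)),S(onz(c,*l[2:],82))
    if np.linalg.norm(p-q)>70 and abs(p[0]-q[0])<10 and abs(p).max()<130: print('z82 x',p,q,'z125 x',S(onz(c,*l[:2],125))[0])
# bystander motion: change between start and now
a0=cv2.imread('pics/s1.png')
for n,p in (('reagent',(785,205,60)),('amber',(788,-24,60)),('carton',(744,-197,25)),('beaker',(696,355,40)),('spat',(332,106,0)),('y1',(348,-44,20)),('y2',(848,84,20))):
    u,v=proj(ca,p).astype(int); d=cv2.absdiff(a0,a)[v-14:v+14,u-14:u+14]; print(n,u,v,d.mean().round(1))
b,cb=snap('side','d26.png'); b0=cv2.imread('pics/d1.png'); d=cv2.absdiff(b,b0).max(2); print('side counter',d[255:290,170:215].mean(),'pan handle', d[220:240,240:300].mean(),'ref',d[330:380,20:100].mean())
E
```

```text
46.5333 [584.9   6.4 414.1]
wrist [ 4  8 18] [187.  41.] [array([-104. ,   89.5]), array([-89.6,  81.5])] [43 46 45]
wrist [ 14  15 185] [307. 118.] [array([ 71.8, -17.7]), array([ 61.8, -10.8])] [17 18 16]
wrist [ 15  16 178] [302. 146.] [array([ 66.3, -61.6]), array([ 57. , -48.6])] [16 20 17]
z82 x [91.5 99.3] [  91.3 -106. ] z125 x 83.0
z82 x [-26.4 -84.7] [-27.   -2.7] z125 x -24.0
z82 x [ -97.5 -103. ] [-99.3  91.8] z125 x -88.5
z82 x [-56.2  65.6] [-54.9 -88.4] z125 x -51.0
z82 x [ -74.6 -117.8] [ -76.2 -212.7] z125 x -67.8
z82 x [31.  65.7] [ 33.1 -75.5] z125 x 28.2
reagent 286 269 5.9
amber 218 239 5.1
carton 181 215 4.8
beaker 344 271 7.2
spat 315 172 7.7
y1 276 157 10.7
y2 239 275 7.7
side counter 1.686984126984127 pan handle 6.8116666666666665 ref 5.88075
```

```bash
python3 - <<'E'
from geo import *
for n,f in (('scene','s26.png'),('side','d26.png')):
    im=cv2.imread('pics/'+f); g=cv2.cvtColor(im,6); c=viewer.calibration(n)
    roi=np.zeros_like(g); cv2.fillPoly(roi,[np.array([proj(c,[*W(x,y),145]) for x,y in ((-65,-240),(57,-240),(57,-105),(-65,-105))],np.int32)],255)
    g0=cv2.imread('pics/'+('s1.png' if n=='scene' else 'd1.png'),0)
    print(n,'pan dark px now',int(((g<45)&(roi>0)).sum()),'at start',int(((g0<45)&(roi>0)).sum()),'min',g[roi>0].min())
print(order.job_done())
E
```

```text
scene pan dark px now 0 at start 30 min 59
side pan dark px now 0 at start 112 min 61
the job is handed in; nothing more can be done
None
```

I handed the job in. By my own image checks the grate is seated, the pan is empty and back level, all four bottles are in the tray, both stoppers I could find are in the box below the grate, and nothing else on the bench appears to have moved; the judged result was not shown to me.

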